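Weigh out seed-brittle rings on the sprung counter scale

ROBOT

A 6-joint arm with a two-finger parallel gripper is mounted at the origin on the work surface. World frame = base frame: x ahead of the robot, y to its left, z up, the work surface at z = 0. Lengths are in m, angles in degrees, forces in N, time in s.
With the tool pointing down it reaches from about 0.4 to 0.825 m from the base axis. Payload 7 kg.
Tool frame: the origin (TCP) lies between the finger pads; the fingertips stand 22 mm ahead of it and the grasp point (between the pads) lies 3 mm ahead of it; z points along the fingers, y is the line along which they close (so a half turn about z gives the same grasp; the last joint's range is limited). The gripper opens to 88 mm and grips with 3 to 60 N. Pads are 19 mm wide; open, the fingers measure 130 mm over their backs; the gripper's body (78 mm by 193 mm) begins 47 mm behind the grasp point.
Start: joints at [79.933, 20.546, 0.682, 0, -70.136, -16.507], TCP at [0.302, 0.604, 0.249] pointing down, gripper open.
Joint ranges: [-176.03, 176.03], [-82.01, 121.73], [-58.28, 71.71], [-173.87, 95.51], [-174.79, -0.11], [-173.66, 173.66]. Speed limits (degrees/s): [136.94, 136.94, 172.46, 180, 180, 180].

INTERFACE

Orientations are given as [roll, pitch, yaw] about the fixed x, y, z axes, in that order (R = Rz(yaw) Ry(pitch) Rx(roll)).
In Python, from plant import ctrl gives the robot as it stands.
- The arm moves only by the tool apply_moves, never from a script. Its argument "targets" is a list of rows, each an object with "travel": the shift along the tool's x, y, z in mm, a list of three; "roll": the turn about the tool's z in degrees; "jaw": the finger opening in mm, from 0 to 87.6. In form: [{"travel": [tx, ty, tz], "roll": roll, "jaw": jaw}, ...]. A call has 1 to 10 rows; each row shifts and turns the commanded pose from where the row before left it, along the tool's axes as they then stand; what a row does not reach is not made up. A row lasts 1/10 s, in which the tool goes at most 50 mm and 8.59 degrees, less where a joint would pass 70% of its speed; a pose out of reach is approached as far as the arm can. A call with a gripper value outside its range is refused whole. The fingers move at their own pace and stop on an object; the grip force is fixed at half the most. Time passes only in rows, so rows that do not move let the fingers close. It gives the time, the measured TCP pose, the force, the opening and the grip force at its end, in the units of the state.
- ctrl.get_obs(): the state, without advancing time (a new reading comes with each control period).
- ctrl.snapshot(name): name is "side" or "top"; returns the picture (420x560x3 uint8, red, green, blue); there is no depth.
- ctrl.calibration(name): a dict with "K" (3x3 intrinsics, pixels), "extrinsics" (4x4, takes a point from camera to world coordinates). Camera axes: x right, y down, z forward; pixel columns grow to the right and rows downward; lengths in m; the calibration is good to about 2 mm. A picture is of the moment at which its call begins. calibration takes no time and is no camera call.
- ctrl.close_job(): hands the job in; it is judged then, once.
The state is a dict: "clock": time; "joint_pos": joint angles; "qvel": joint speeds; "tau": joint torques, N m; "tool_pos": TCP position; "orientation": TCP orientation; "force": force on the tool from outside, world axes, zero at the start; "moment": the same for the moment, N m; "opening": finger opening in m; "gripper_force": force on a finger pad.
Only numpy, scipy, OpenCV 4.12 (cv2) and the standard library are available. Lean on these libraries where they do the work, as an engineer would, in place of code of your own. Each camera call takes 0.05 s, during which the arm holds its last target. There are 200 camera calls.

TASK

Weigh out a portion: thread brittle rings one after another over the rod on the sprung scale, each lowered (not dropped) until it rests, until the scale's pointer has sunk level with the brass-backed mark beside it or past it by less than one ring's worth, then stop. The rod stands a few millimetres off centre, so feel for it gently: never press the rod or the pan down to its stop, and leave the other rings flat on the counter and everything else where it is.

Things in the scene. Friction and masses are not known exactly. Their poses are not given: they have to be found in the camera images.
- scale: fixed white counter scale, base 135 x 120 x 28 mm; origin at the centre of its underside. Its sprung steel pan (disc of 90 mm diameter, 6 mm thick, top 84 mm above the counter when empty) moves straight up and down only. An upright steel guide rod comes up through a 31 mm eye in the pan, independent of it; it takes three rings, and two or three are needed
- face_top (a point): middle of the top edge of the scale's upright slotted aluminium face: 58 mm wide, 4 mm thick, top 100 mm above the counter, 65 mm from the pan's middle on the scale's own +x side (the side away from the robot). Pointer and mark are seen in front of it
- pan_mid (a point): the middle of the pan's top face, rising and sinking with the pan; z up, x and y as the scale's. The rod does NOT stand exactly here (see rod_top)
- rod_top (a point): a point above the pan's middle, level with the rod's flat top (156 mm above the counter) but NOT on its axis: the rod's axis stands 3.9 to 5.3 mm off it, in an unmeasured direction that differs every time. Rod 19.5 mm in diameter, top edge chamfered 1.5 mm, so a ring's 22 mm hole has 1.25 mm to spare all round. Polished, stiff sideways
- rod (a joint): how far the spring-backed rod is pressed down, m: 0 when free, 0.025 at its stop; 0.023 or more counts as pressed to its stop. It starts to yield at 0.2 N and then takes 0.25 N per mm (6 N at the stop). A ring pushed on its top carries it down; it springs up again when it slips into the hole
- pan (a joint): how far the pan has sunk, m: 0.002 when empty, 0.050 at its stop; 0.048 or more counts as pressed to its stop (6.5 N in all, rings included). The spring yields 1 mm per 0.14 N: one ring sinks it about 7 mm
- pointer (a point): tip of the pan's black pointer bar (18 mm wide, 3 mm thick, in front of the scale's face, on its own +y half), at mid-height of the bar. Sinks with the pan
- mark (a point): inner end of the mark: a dark bar 18 mm wide, 3 mm thick with a brass plate behind it, on the other (-y) half of the face, next to the pointer; at mid-height of the bar. It lies 10 to 20 mm below the empty pan's pointer, other every time; fixed
- ring1: hard pressed seed-brittle ring, brown: 66 mm outer diameter, 24 mm high, with a plain 22 mm hole right through; lies flat and loose on the counter. Weighs about 100 g (7 percent either way). Origin: centre of its underside, z along its hole
- ring2: hard pressed seed-brittle ring, brown: 66 mm outer diameter, 24 mm high, with a plain 22 mm hole right through; lies flat and loose on the counter. Weighs about 100 g (7 percent either way). Origin: centre of its underside, z along its hole
- ring3: hard pressed seed-brittle ring, brown: 66 mm outer diameter, 24 mm high, with a plain 22 mm hole right through; lies flat and loose on the counter. Weighs about 100 g (7 percent either way). Origin: centre of its underside, z along its hole
- ring4: hard pressed seed-brittle ring, brown: 66 mm outer diameter, 24 mm high, with a plain 22 mm hole right through; lies flat and loose on the counter. Weighs about 100 g (7 percent either way). Origin: centre of its underside, z along its hole
- honey_jar: amber glass jar with white cap, 54 mm diameter, 75 mm high; loose bystander, origin at the centre of its underside
- tin: tin, 60 mm diameter, 55 mm high; loose bystander, origin at the centre of its underside
- cup: white china cup, 62 mm wide, 60 mm high; loose bystander, origin at the centre of its underside
- bun: round bun without a hole, 64 mm wide, 35 mm high; loose bystander, origin at the centre of its underside
There are look-alikes about, which are no part of the job. What is shaped like the ring4 but purple or turquoise is not meant. Leave any blue or green look-alike of the ring1 alone.

How it is judged:
By the outcome, as a careful person would: the job done as asked, in the order asked, and still so for the second after the job is handed in, with the robot touching nothing.
It also fails if it takes over 72 s, if anything falls off the work surface, if the arm or the gripper's body presses on something with over 40 N, if the wrist force passes 120 N, or if a joint passes its speed limit or range.

## Working session

There is one attempt and no reset: what is moved stays moved. The work goes in short steps, Python scripts to look and compute and a tool call to move; the robot and the scene stay as the last step left them, time stands still between calls to the robot, and variables do not carry over. Pictures are saved under pics/ and viewed, at most 10 in all, crops included, and the job is handed in when it is done.

Besides the shell and the picture viewer there is one more tool, called after "Request:" by a JSON object that holds its "api" and its "payload", one argument or row to a line. apply_moves: Moves the arm, as the interface text tells. Its arguments: {"type":"object","properties":{"targets":{"type":"array","items":{"type":"object","properties":{"travel":{"type":"array","items":{"type":"number"}},"roll":{"type":"number"},"jaw":{"type":"number"}}}}},"required":["targets"]}

```bash
ls; mkdir -p pics; python3 - <<'E'
from plant import ctrl
import cv2,numpy as np
for n in("side","top"):
    im=ctrl.snapshot(n); cv2.imwrite(f"pics/{n}0.png",im[:,:,::-1])
    c=ctrl.calibration(n); print(n,np.round(c["K"],1).tolist(),np.round(c["extrinsics"],4).tolist())
o=ctrl.get_obs(); print(o)
E
```

```text
pics
side [[417.9, 0.0, 279.2], [0.0, 417.9, 210.1], [0.0, 0.0, 1.0]] [[0.9937, -0.0663, 0.0907, 0.3839], [-0.1121, -0.6374, 0.7623, -0.828], [0.0073, -0.7677, -0.6408, 0.8062], [0.0, 0.0, 0.0, 1.0]]
top [[424.9, 0.0, 282.1], [0.0, 424.9, 211.1], [0.0, 0.0, 1.0]] [[-0.0285, -0.9951, 0.0943, 0.3793], [-0.9996, 0.0292, 0.0061, -0.0667], [-0.0088, -0.0941, -0.9955, 1.09], [0.0, 0.0, 0.0, 1.0]]
{'clock': 0.1, 'joint_pos': array([ 7.99330088e+01,  2.05871912e+01,  6.39006713e-01, -1.87640338e-02,
       -7.01361988e+01, -1.65073891e+01]), 'qvel': array([-0.01131402, -0.10017016,  0.16859538,  0.12974586,  0.07317736,
        0.09511285]), 'tau': array([-9.62793092e-04, -5.84160590e+01,  2.93751991e+01,  7.01553985e+00,
        1.02136118e-02, -5.91985963e-05]), 'tool_pos': array([0.30179607, 0.60331578, 0.24771458]), 'orientation': array([ 1.79914082e+02, -7.06563027e-03, -2.65807638e+01]), 'force': array([-0.26032281,  0.34583268,  0.32401418]), 'moment': array([-0.01701574,  0.04084006, -0.00740773]), 'gripper_force': 0.0, 'opening': 0.08774067055456888}
```

View pics/top0.png

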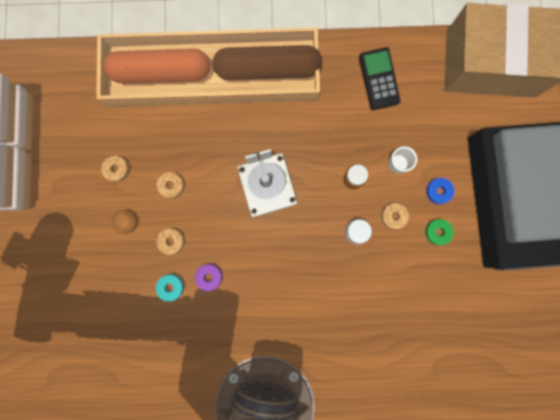

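View pics/side0.png

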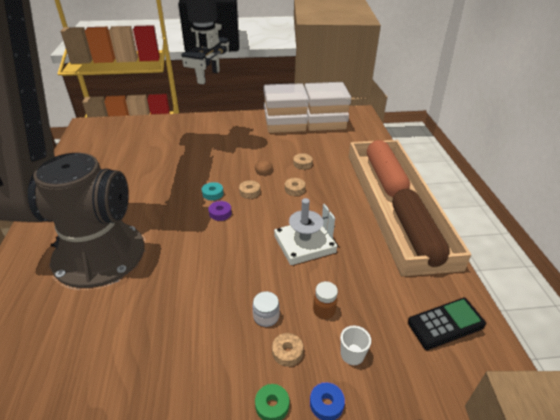

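The top view shows the four brown rings at about (114,168), (170,184), (170,241) and (396,216). The bun is at (124,221) and the scale at (267,181), with its face on the upper left at (260,156). The side view shows the same things, with the rod standing at about (306,208).

```bash
cat > h.py <<'E'
import numpy as np, cv2
from plant import ctrl
def ray(n,uv):
    c=ctrl.calibration(n);E=np.array(c["extrinsics"])
    d=E[:3,:3]@np.linalg.inv(c["K"])@np.array([uv[0],uv[1],1.]);return E[:3,3],d
def plane(n,uv,z):
    o,d=ray(n,uv);return o+d*(z-o[2])/d[2]
def two(uvs,uvt):
    o1,d1=ray("side",uvs);o2,d2=ray("top",uvt)
    s=np.linalg.lstsq(np.c_[d1,-d2],o2-o1,rcond=None)[0];a,b=o1+s[0]*d1,o2+s[1]*d2
    return (a+b)/2,np.linalg.norm(a-b)
def proj(n,p):
    c=ctrl.calibration(n);E=np.array(c["extrinsics"]);q=np.array(c["K"])@E[:3,:3].T@(np.array(p)-E[:3,3]);return q[:2]/q[2]
def blobs(m,lo,hi):
    k,l,s,c=cv2.connectedComponentsWithStats(m.astype(np.uint8))
    return [(c[i],s[i]) for i in range(1,k) if lo<s[i][4]<hi]
def go(x,y,z,yaw):
    "travel (mm) and roll to the TCP target from the measured pose"
    o=ctrl.get_obs();a=np.radians(o["orientation"][2]);d=(np.array([x,y,z])-o["tool_pos"])*1e3
    t=[np.cos(a)*d[0]+np.sin(a)*d[1],np.sin(a)*d[0]-np.cos(a)*d[1],-d[2]]
    print("travel",np.round(t,1),"roll",round(o["orientation"][2]-yaw,1),"t",o["clock"])
E
python3 - <<'E'
from h import *
for n in("top","side"):
    im=cv2.imread(f"pics/{n}0.png");h=cv2.cvtColor(im,cv2.COLOR_BGR2HSV)
    if n=="top": print(im[168,105],im[184,161],im[216,387],im[221,124],im[300,400])
    m=(h[...,0]>8)&(h[...,0]<22)&(h[...,1]>70)&(h[...,2]>165)
    for c,s in blobs(m,60,900): print(n,np.round(c,1),s,np.round(plane(n,c,.012)[:2],4))
t=cv2.imread("pics/top0.png")[140:225,225:310];s=cv2.imread("pics/side0.png")[190:270,265:345]
b=np.hstack([cv2.resize(t,(400,400),interpolation=2),cv2.resize(s,(400,400),interpolation=2)])
cv2.imwrite("pics/c1.png",b)
E
```

```text
[111 170 218] [106 164 213] [109 166 214] [ 71 124 185] [ 67 114 169]
top [418.5  73.6] [396  65  48  18 631] [ 0.833  -0.4277]
top [385.4 133.5] [347 132  71   4 139] [ 0.6753 -0.333 ]
top [224.8 139.2] [163 137 128   5 295] [0.6731 0.0832]
top [296.1 146.9] [217 143 159   9 573] [ 0.6471 -0.101 ]
top [122.  221.5] [115 214  15  15 157] [0.467 0.349]
top [ 17.4 228.9] [  0 224  35  10 218] [0.4557 0.6167]
top [ 87.7 269.7] [ 77 267  25   7 130] [0.3474 0.4349]
top [ 11.5 276.4] [  0 269  26  16 312] [0.3361 0.6281]
top [137.7 283.7] [112 282  43   5 119] [0.3089 0.3083]
top [  9.7 294. ] [  0 286  21  17 322] [0.2922 0.6312]
top [143.5 290.9] [128 288  28   8 144] [0.2907 0.2937]
top [394.  320.8] [354 319  78   4 158] [ 0.1999 -0.3299]
top [508.1 330.1] [483 329  51   3  86] [ 0.1699 -0.6098]
top [334.  334.4] [286 331  96   7 318] [ 0.171  -0.1799]
top [241.3 356.7] [232 352  19  12 143] [0.1234 0.0509]
top [457.5 362.1] [438 360  41   6 140] [ 0.0964 -0.4802]
top [ 77.4 372.1] [ 62 370  29   5  63] [0.097 0.457]
top [350.2 407.4] [313 404  78   8 216] [-0.0041 -0.2122]
top [150.9 413. ] [111 410  75   7 146] [-0.0047  0.2749]
side [67.2 66.7] [ 57  48  25  27 213] [-0.4306  1.3364]
side [302.2 158. ] [293 153  20  11 154] [0.6078 0.3909]
side [294.6 182.9] [284 176  22  15 203] [0.5608 0.2474]
side [249.1 185.9] [239 179  22  14 200] [0.4143 0.2465]
side [265.9 241.5] [264 226   5  33  70] [ 0.4452 -0.0119]
side [203.  327.8] [201 313   4  32  78] [ 0.2829 -0.2697]
side [286.9 346.3] [272 333  31  28 598] [ 0.4617 -0.3353]
```

View pics/c1.png

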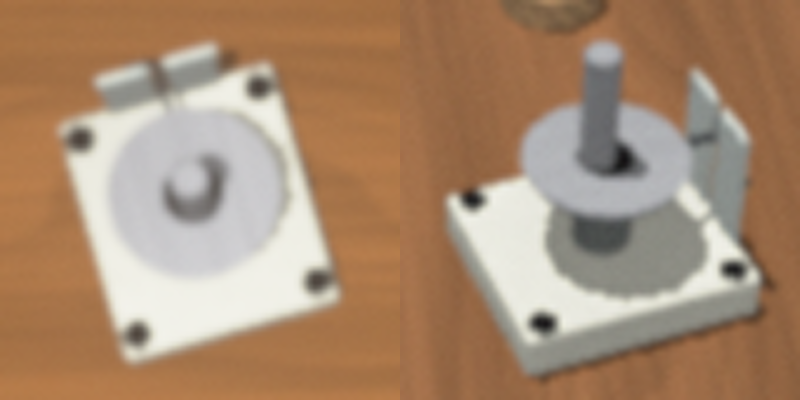

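The crop shows the rod top at top (266.0,177.6) and side (305.6,201). The pan's middle is at about (266.6,180.8) in top and (306.2,221.8) in side. In the side view the pointer bar is dark at (325,217.6), on the left half of the face.

```bash
python3 - <<'E'
from h import *
A={}
for n in("top","side"):
    A[n]=np.mean([ctrl.snapshot(n)[:,:,::-1].astype(float) for _ in range(5)],0)
    np.save(f"{n}avg.npy",A[n])
    h=cv2.cvtColor(A[n].astype(np.uint8),cv2.COLOR_BGR2HSV)
    m=(h[...,0]>8)&(h[...,0]<24)&(h[...,1]<(148 if n=="top" else 160))&(h[...,1]>90)&(h[...,2]>(180 if n=="top" else 150))
    for c,s in blobs(m,150,900):
        if .6<s[2]/s[3]<2: print(n,np.round(c,1),s[2:],np.round(plane(n,c,.012)[:2],4))
    # base: white; four feet etc
    w=(h[...,1]<40)&(h[...,2]>195)
    for c,s in blobs(w,300,9000): print(n,"white",np.round(c,1),s)
print("rod",two((305.2,200.7),(265.6,177.3)),"pan",two((305.8,221.4),(266.2,180.4)))
print("plane z=.156 top",plane("top",(265.6,177.3),.156),"side",plane("side",(305.2,200.7),.156))
print("pan z=.084 top",plane("top",(266.2,180.4),.084),"side",plane("side",(305.8,221.4),.084))
s=A["side"].astype(np.uint8)[195:255,290:350];s=cv2.resize(s,(600,600),interpolation=2)
t=A["top"].astype(np.uint8)[145:205,240:300];t=cv2.resize(t,(600,600),interpolation=2)
cv2.imwrite("pics/c2.png",cv2.resize(np.hstack([t,s]),(800,400)))
E
```

```text
top [539.2  24.1] [ 31  36 363] [ 0.958  -0.7538]
top [545.4  53.4] [ 17  24 156] [ 0.8772 -0.763 ]
top [113.  168.1] [ 25  26 450] [0.6058 0.3733]
top [168.4 184.5] [ 26  26 479] [0.5588 0.2302]
top [396.1 215.9] [ 26  27 487] [ 0.4607 -0.349 ]
top [168.4 241.2] [ 26  27 491] [0.4133 0.2305]
top white [266.7 186.6] [ 240  155   56   61 1927]
top white [359.4 231.1] [348 220  23  23 411]
side [251.3 121.4] [ 18  24 248] [0.4475 0.6749]
side [209.9 123.5] [ 35  21 573] [0.2846 0.6735]
side [ 87.5 135.3] [ 29  41 644] [-0.1699  0.6264]
side [119.  144.5] [ 33  53 694] [-0.0411  0.5468]
side [ 38.2 231.1] [ 20  21 206] [-0.1806  0.0957]
side [463.5 362.4] [ 27  41 260] [ 0.8209 -0.4118]
side white [268.8  31.6] [ 239   16   57   33 1604]
side white [126.6  25.3] [ 76  19  87  30 540]
side white [173.9  34.9] [165  19  19  33 490]
side white [326.6  90.3] [306  83  44  16 553]
side white [285.4  92.4] [266  85  41  16 536]
side white [476.1 226.7] [ 393  137  160  173 7772]
side white [296.6 242.1] [275 225  58  34 569]
side white [265.4 301.3] [254 292  24  20 374]
side white [535.5 324.7] [ 509  308   51   44 1218]
rod (array([ 0.54420222, -0.02641898,  0.15742287]), np.float64(5.89569744675094e-05)) pan (array([ 0.54931995, -0.02461712,  0.08660691]), np.float64(0.00020286468753392752))
plane z=.156 top [ 0.5444837  -0.02635908  0.156     ] side [ 0.54452359 -0.0246654   0.156     ]
pan z=.084 top [ 0.54965862 -0.02450294  0.084     ] side [ 0.55002352 -0.02169343  0.084     ]
```

View pics/c2.png

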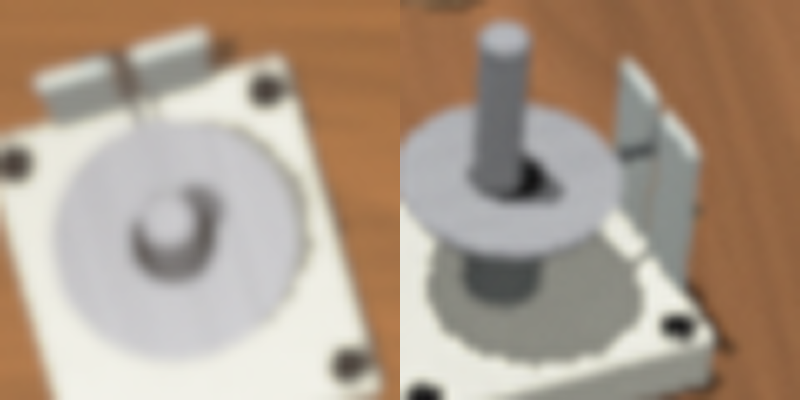

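The crop puts the rod's top circle centre at about top (265.4,176.9) and side (305.0,200.5). The two face plates give a scale yaw of about 15.7°. The black pointer shows in side at about (325,217). I triangulate the rings next and start moving.

Request:
{"api": "apply_moves", "payload": {
  "targets": [
    {"travel": [39, 21.5, 0]},
    {"travel": [39, 21.5, 0]},
    {"travel": [39, 21.5, 0]},
    {"travel": [39, 21.5, 0]},
    {"travel": [39, 21.5, 0]},
    {"travel": [39, 21.5, 0]},
    {"travel": [39, 21.5, 0]},
    {"travel": [39, 21.5, 0]},
    {"travel": [39, 21.5, 0]},
    {"travel": [39, 21.5, 0]}
  ]
}}

```text
validation failed for argument at $.ta...
```

```bash
python3 - <<'E'
from h import *
for n,s,t in(("A",(294.6,182.9),(168.4,184.5)),("B",(249.1,185.9),(168.4,241.2)),("C",(302.2,158),(113,168.1)),("D",(286.9,346.3),(396.1,215.9))):
    p,e=two(s,t);print(n,np.round(p,4),round(e,4),np.round(plane("top",t,.024)[:2],4),np.round(plane("side",s,.024)[:2],4))
for u in((265.4,176.9),): print("rod",two((305.0,200.5),u),plane("top",u,.156),plane("side",(305.,200.5),.156))
# pan: fit of ellipse to grey blob in top
im=np.load("topavg.npy").astype(np.uint8);h=cv2.cvtColor(im,cv2.COLOR_BGR2HSV)
b=im[...,0].astype(int)-im[...,2].astype(int);m=np.zeros(b.shape,bool);m[150:215,235:300]=b[150:215,235:300]>2
for c,s in blobs(m,200,3000): print("pan",c,s)
m=m.astype(np.uint8);cs=max(cv2.findContours(m,0,1)[0],key=len);print(cv2.minEnclosingCircle(cs),cv2.fitEllipse(cs))
go(.5568,.2269,.07,-74.3)
E
```

```text
A [0.5566 0.2256 0.0282] 0.0011 [0.5567 0.2268] [0.5581 0.2314]
B [0.4133 0.2265 0.0267] 0.0009 [0.4129 0.2272] [0.4139 0.2302]
C [0.6031 0.367  0.0274] 0.0009 [0.6033 0.3684] [0.6044 0.3722]
D [ 0.4599 -0.345   0.0276] 0.0006 [ 0.4599 -0.3459] [ 0.4605 -0.3428]
rod (array([ 0.54439101, -0.0259833 ,  0.15783294]), np.float64(0.0013430168097730503)) [ 0.54539785 -0.02593639  0.156     ] [ 0.54415402 -0.02382124  0.156     ]Traceback (most recent call last):
  File "<stdin>", line 9, in <module>
cv2.error: OpenCV(4.12.0) /io/opencv/modules/imgproc/src/shapedescr.cpp:361: error: (-201:Incorrect size of input array) There should be at least 5 points to fit the ellipse in function 'fitEllipseNoDirect'
```

Request:
{"api": "apply_moves", "payload": {
  "targets": [
    {"travel": [39.6, 22.2, 0], "roll": 0, "jaw": 87},
    {"travel": [39.6, 22.2, 0], "roll": 0, "jaw": 87},
    {"travel": [39.6, 22.2, 0], "roll": 0, "jaw": 87},
    {"travel": [39.6, 22.2, 0], "roll": 0, "jaw": 87},
    {"travel": [39.6, 22.2, 0], "roll": 0, "jaw": 87},
    {"travel": [39.6, 22.2, 0], "roll": 0, "jaw": 87},
    {"travel": [39.6, 22.2, 0], "roll": 0, "jaw": 87},
    {"travel": [39.6, 22.2, 0], "roll": 0, "jaw": 87},
    {"travel": [39.6, 22.2, 0], "roll": 0, "jaw": 87},
    {"travel": [39.6, 22.2, 0], "roll": 0, "jaw": 87}
  ]
}}

```text
clock: 1.6
tool_pos: [0.5576, 0.2264, 0.2489]
orientation: [-180.0, -0.0, -26.6]
force: [0.3, 0.7, 0.1]
opening: 0.0869
gripper_force: 0.0
```

Request:
{"api": "apply_moves", "payload": {
  "targets": [
    {"travel": [0, 0, 30], "roll": 8, "jaw": 87},
    {"travel": [0, 0, 30], "roll": 8, "jaw": 87},
    {"travel": [0, 0, 30], "roll": 8, "jaw": 87},
    {"travel": [0, 0, 30], "roll": 8, "jaw": 87},
    {"travel": [0, 0, 30], "roll": 8, "jaw": 87},
    {"travel": [0, 0, 20], "roll": 8, "jaw": 87},
    {"travel": [0, 0, 0], "roll": 0, "jaw": 87}
  ]
}}

```text
clock: 2.3
tool_pos: [0.5552, 0.2268, 0.0756]
orientation: [179.7, -0.1, -74.7]
force: [0.3, -0.8, 0.4]
opening: 0.0869
gripper_force: 0.0
```

```bash
python3 - <<'E'
from h import *
im=np.load("topavg.npy").astype(np.uint8)
print(im[181,256],im[190,266],im[200,280],im[177,265])
o=ctrl.get_obs();print(o["tool_pos"],o["orientation"],o["joint_pos"],o["force"])
go(.5567,.2268,.032,-74.3)
E
```

```text
[198 195 196] [206 203 204] [231 240 240] [203 201 202]
[0.55519112 0.22676258 0.07563119] [ 1.79705800e+02 -1.07766007e-01 -7.47246145e+01] [ 4.08503661e+01  2.30423721e+01 -2.07162133e+01 -4.10421274e-02
 -4.65533177e+01 -2.55469524e+01] [ 0.2590787  -0.80703663  0.36778467]
travel [ 0.4 -1.5 43.6] roll -0.4 t 2.3
```

Request:
{"api": "apply_moves", "payload": {
  "targets": [
    {"travel": [0, 0, 22], "roll": 0, "jaw": 87},
    {"travel": [0, 0, 22], "roll": 0, "jaw": 87},
    {"travel": [0, 0, 0], "roll": 0, "jaw": 60},
    {"travel": [0, 0, 0], "roll": 0, "jaw": 60},
    {"travel": [0, 0, 0], "roll": 0, "jaw": 60},
    {"travel": [0, 0, 0], "roll": 0, "jaw": 60}
  ]
}}

```text
clock: 2.9
tool_pos: [0.5577, 0.2286, 0.0363]
orientation: [-179.9, 0.1, -74.5]
force: [-0.1, -0.7, 3.5]
opening: 0.0637
gripper_force: 30.0
```

```bash
python3 - <<'E'
from h import *
for i in range(3):
    o=ctrl.get_obs();print(o["clock"],o["tool_pos"],o["orientation"],o["force"],o["opening"],o["gripper_force"]); ctrl.snapshot("top")
E
```

```text
2.9 [0.55767754 0.22860232 0.0362663 ] [-1.79860442e+02  5.16109346e-02 -7.45137057e+01] [-0.1075586  -0.68050585  3.45717461] 0.0637454476308109 30.002490478218533
2.95 [0.55769209 0.22860047 0.03626092] [-1.79856991e+02  4.68777190e-02 -7.45142598e+01] [-1.39551008 -0.5246718   6.00462088] 0.0639785256635123 30.004160774988122
3.0 [0.5577059  0.22863404 0.03629659] [-1.79851909e+02  4.77202361e-02 -7.45163317e+01] [-1.83151055 -0.04974789  7.04369166] 0.06434178473213112 30.004757077549584
```

```bash
python3 - <<'E'
from h import *
im=ctrl.snapshot("side")[:,:,::-1];t=ctrl.snapshot("top")[:,:,::-1]
a=cv2.resize(im[110:210,240:340],(400,400),interpolation=2);b=cv2.resize(t[130:230,120:220],(400,400),interpolation=2)
cv2.imwrite("pics/c3.png",np.hstack([a,b]))
E
```

```text
(no output)
```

View pics/c3.png

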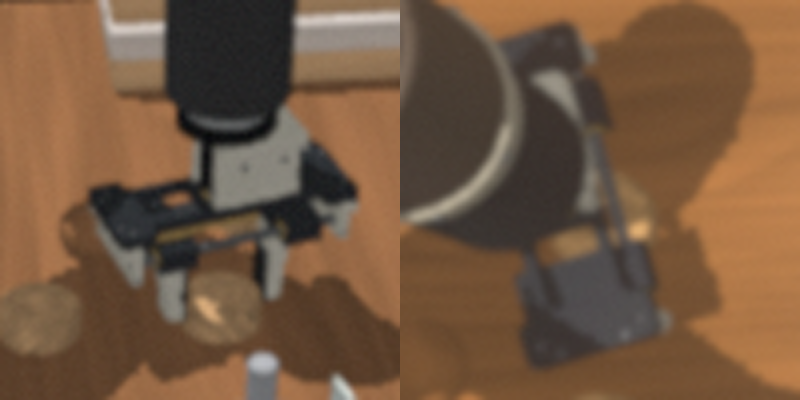

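The crop shows the fingers on either side of ring A: fingers at crop (175,290) and (270,270), ring at (225,305). The grip sits a little high, so I open, go 3 mm lower, turn 90° and grip again to centre the ring.

Request:
{"api": "apply_moves", "payload": {
  "targets": [
    {"travel": [0, 0, 0], "roll": 0, "jaw": 87},
    {"travel": [0, 0, 0], "roll": 0, "jaw": 87},
    {"travel": [0, 0, 1], "roll": -8.2, "jaw": 87},
    {"travel": [0, 0, 1], "roll": -8.2, "jaw": 87},
    {"travel": [0, 0, 1], "roll": -8.2, "jaw": 87},
    {"travel": [0, 0, 0], "roll": -8.2, "jaw": 87},
    {"travel": [0, 0, 0], "roll": -8.2, "jaw": 87},
    {"travel": [0, 0, 0], "roll": -8.2, "jaw": 87},
    {"travel": [0, 0, 0], "roll": -8.2, "jaw": 87},
    {"travel": [0, 0, 0], "roll": -8.2, "jaw": 87}
  ]
}}

```text
clock: 4.15
tool_pos: [0.5567, 0.2278, 0.0315]
orientation: [180.0, 0.0, -8.6]
force: [-0.5, -0.3, -0.1]
opening: 0.0867
gripper_force: 0.0
```

Request:
{"api": "apply_moves", "payload": {
  "targets": [
    {"travel": [0, 0, 0], "roll": -8.2, "jaw": 87},
    {"travel": [0, 0, 0], "roll": -8.2, "jaw": 87},
    {"travel": [0, 0, 0], "roll": -8.2, "jaw": 87},
    {"travel": [0, 0, 0], "roll": 0, "jaw": 87},
    {"travel": [0, 0, 0], "roll": 0, "jaw": 60},
    {"travel": [0, 0, 0], "roll": 0, "jaw": 60},
    {"travel": [0, 0, 0], "roll": 0, "jaw": 60},
    {"travel": [0, 0, 0], "roll": 0, "jaw": 60},
    {"travel": [0, 0, 0], "roll": 0, "jaw": 60}
  ]
}}

```text
clock: 5.05
tool_pos: [0.5568, 0.2279, 0.0316]
orientation: [180.0, 0.0, 15.6]
force: [-0.8, 0.0, -0.3]
opening: 0.0657
gripper_force: 30.0
```

```bash
python3 - <<'E'
from h import *
o=ctrl.get_obs();print(o["clock"],o["tool_pos"],o["orientation"],o["joint_pos"],o["force"],o["opening"],o["gripper_force"])
go(.5447,-.0245,.25,15.7)
im=np.load("topavg.npy").astype(np.uint8)
g=cv2.resize(cv2.cvtColor(im,6)[150:215,235:300],(650,650),interpolation=2)
s=im.max(2).astype(int)-im.min(2)
m=np.zeros(s.shape,np.uint8);m[150:215,235:300]=((im[...,1]<222)&(s<25)&(im[...,1]>140))[150:215,235:300]
m=cv2.morphologyEx(m,2,np.ones((3,3),np.uint8))
cs=max(cv2.findContours(m,0,1)[0],key=cv2.contourArea);print(cv2.minEnclosingCircle(cs),cv2.fitEllipse(cs))
E
```

```text
5.05 [0.55680713 0.22792948 0.03155945] [1.79997547e+02 2.46213988e-03 1.55882249e+01] [ 4.08521872e+01  2.63216373e+01 -2.27812566e+01  1.78293556e-03
 -4.09003796e+01  6.47346901e+01] [-0.75054086  0.0393147  -0.30881024] 0.06567269292708294 29.999978095293045
travel [ -79.5  239.9 -218.4] roll -0.1 t 5.05
((264.0, 174.5), 24.45924949645996) ((265.82171630859375, 176.8009796142578), (38.396697998046875, 45.467811584472656), 155.10177612304688)
```

Request:
{"api": "apply_moves", "payload": {
  "targets": [
    {"travel": [0, 0, -30], "roll": 0, "jaw": 60},
    {"travel": [0, 0, -45], "roll": 0, "jaw": 60},
    {"travel": [0, 0, -45], "roll": 0, "jaw": 60},
    {"travel": [0, 0, -45], "roll": 0, "jaw": 60},
    {"travel": [-13.3, 40, -15], "roll": 0, "jaw": 60},
    {"travel": [-13.3, 40, 0], "roll": 0, "jaw": 60},
    {"travel": [-13.3, 40, 0], "roll": 0, "jaw": 60},
    {"travel": [-13.3, 40, 0], "roll": 0, "jaw": 60},
    {"travel": [-13.3, 40, 0], "roll": 0, "jaw": 60},
    {"travel": [-13.5, 40.8, 0], "roll": 0, "jaw": 60}
  ]
}}

```text
clock: 6.05
tool_pos: [0.5441, -0.027, 0.2116]
orientation: [-180.0, -0.0, 15.6]
force: [0.6, -0.6, -0.8]
opening: 0.0663
gripper_force: 30.0
```

Request:
{"api": "apply_moves", "payload": {
  "targets": [
    {"travel": [0, 0, 5], "roll": 0, "jaw": 60},
    {"travel": [0, 0, 5], "roll": 0, "jaw": 60},
    {"travel": [0, 0, 5], "roll": 0, "jaw": 60},
    {"travel": [0, 0, 0], "roll": 0, "jaw": 60}
  ]
}}

```text
clock: 6.45
tool_pos: [0.5442, -0.0246, 0.1955]
orientation: [-180.0, 0.1, 15.7]
force: [-0.9, 0.1, -0.4]
opening: 0.066
gripper_force: 30.0
```

```bash
python3 - <<'E'
from h import *
o=ctrl.get_obs();print(o["clock"],o["tool_pos"],o["orientation"],o["force"],o["opening"])
go(.5445,-.0255,.19,15.7)
im=np.mean([ctrl.snapshot("side")[:,:,::-1].astype(float) for _ in range(3)],0);np.save("s1.npy",im)
im=im.astype(np.uint8)
cv2.imwrite("pics/c4.png",cv2.resize(im[160:250,260:350],(600,600),interpolation=2))
E
```

```text
6.45 [ 0.54422655 -0.02464361  0.19550703] [-1.79986878e+02  9.53869390e-02  1.56837251e+01] [-0.86153365  0.06584324 -0.39677405] 0.06598624370333511
travel [0.  0.9 5.5] roll -0.0 t 6.45
```

View pics/c4.png

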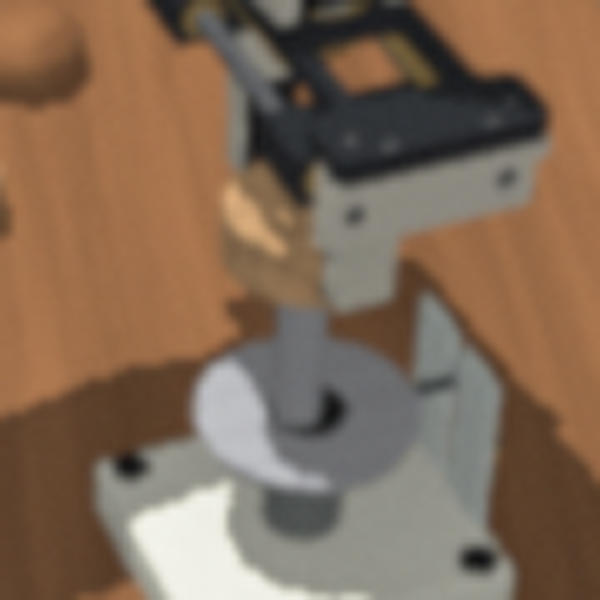

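The side crop shows the ring directly above the rod, with the rod at crop (302,340). The pointer is dark at crop (435,383). I now lower gently to feel for the rod.

Request:
{"api": "apply_moves", "payload": {
  "targets": [
    {"travel": [0, 0.5, 4], "roll": 0, "jaw": 60},
    {"travel": [0, 0, 4], "roll": 0, "jaw": 60},
    {"travel": [0, 0, 3], "roll": 0, "jaw": 60},
    {"travel": [0, 0, 3], "roll": 0, "jaw": 60},
    {"travel": [0, 0, 2], "roll": 0, "jaw": 60},
    {"travel": [0, 0, 0], "roll": 0, "jaw": 60},
    {"travel": [0, 0, 0], "roll": 0, "jaw": 60}
  ]
}}

```text
clock: 7.3
tool_pos: [0.5449, -0.026, 0.1807]
orientation: [180.0, -0.0, 15.6]
force: [-0.0, -0.2, 1.0]
opening: 0.0662
gripper_force: 30.0
```

```bash
cat > r.py <<'E'
from h import *
F=[];P=[];M=[]
for i in range(4):
    ctrl.snapshot("side");o=ctrl.get_obs();F.append(o["force"]);P.append(o["tool_pos"]);M.append(o["moment"])
print(round(o["clock"],2),"P",np.round(np.mean(P,0),4),"F",np.round(np.mean(F,0),2),np.round(np.std(F,0),2),"M",np.round(np.mean(M,0),3))
E
python3 r.py
```

```text
7.5 P [ 0.5449 -0.026   0.1808] F [-0.12  0.19  0.94] [0.45 0.66 0.4 ] M [ 0.025  0.068 -0.006]
```

```bash
sed -i 's/range(4)/range(16)/; s/print(/print(np.round(np.std(M,0),3),/' r.py; python3 r.py
```

```text
[0.026 0.035 0.023] 8.3 P [ 0.5448 -0.026   0.1806] F [0.03 0.1  0.89] [0.46 0.52 0.48] M [-0.02   0.004 -0.017]
```

Request:
{"api": "apply_moves", "payload": {
  "targets": [
    {"travel": [0, 0, -6], "roll": 0, "jaw": 60},
    {"travel": [0, 0, -6], "roll": 0, "jaw": 60},
    {"travel": [0, 0, 0], "roll": 0, "jaw": 60}
  ]
}}

```text
clock: 8.6
tool_pos: [0.5453, -0.0259, 0.1936]
orientation: [180.0, -0.1, 15.6]
force: [-0.3, 1.0, -1.1]
opening: 0.0659
gripper_force: 30.0
```

```bash
python3 r.py; python3 - <<'E'
from h import *
# rod axis from both views: edges of rod shaft & top disc, upscaled threshold
for n,r in(("top",(168,190,256,278)),("side",(194,226,294,318))):
    g=np.load(n+"avg.npy").mean(2)[r[0]:r[1],r[2]:r[3]]
    print(n);print(np.round(g).astype(int)[:22] if n=="top" else np.round(g).astype(int)[:14])
E
```

```text
[0.031 0.024 0.028] 9.4 P [ 0.5447 -0.026   0.1925] F [ 0.07  0.07 -0.93] [0.58 0.43 0.63] M [-0.064 -0.025 -0.012]
top
[[197 198 198 197 196 196 195 194 195 196 198 198 200 201 200 199 199 201
  203 201 200 198]
 [197 197 197 197 197 196 195 195 195 196 198 199 199 201 201 199 198 201
  202 202 201 200]
 [196 198 198 198 197 197 196 195 194 196 197 198 199 200 200 199 198 200
  202 202 201 201]
 [197 198 198 198 198 197 196 195 194 195 196 195 193 193 195 196 197 199
  202 203 202 201]
 [197 198 198 198 198 197 195 194 193 193 191 184 176 174 177 183 191 197
  201 203 202 202]
 [196 197 199 198 198 196 193 190 190 189 182 168 153 147 150 163 178 191
  199 203 203 202]
 [196 197 199 199 197 194 190 188 189 189 181 163 141 129 131 141 160 180
  195 202 203 203]
 [196 197 199 198 196 192 190 192 195 195 190 174 149 127 121 129 144 169
  191 201 203 203]
 [195 197 198 195 192 190 192 197 200 200 198 188 164 130 113 119 138 165
  189 200 203 203]
 [196 197 196 190 181 183 193 199 201 202 202 195 173 136 105 110 136 167
  190 199 202 203]
 [196 196 192 179 163 170 189 199 201 203 202 195 
[... 1786 characters left out ...]
14 113 114 112 111 115 128 150 171 179 180 179 175 159 131 117 112
  109 107 106 105 104 104]
 [112 114 114 113 112 112 114 120 132 146 158 163 161 153 136 120 115 113
  111 109 108 106 104 103]
 [112 114 114 114 114 112 113 116 114 117 126 132 130 123 114 111 114 114
  113 112 109 108 105 104]
 [112 113 113 115 114 112 113 115 111 107 108 109 109 107 105 109 116 116
  112 113 111 108 107 106]
 [112 113 114 115 115 114 113 114 111 108 106 105 106 105 105 110 117 116
  114 113 114 111 109 106]
 [112 113 114 115 115 114 113 113 111 109 107 106 106 106 106 110 116 117
  116 115 114 112 111 109]
 [112 114 114 115 116 115 113 112 111 109 107 106 106 105 106 109 116 118
  116 115 114 114 112 110]]
```

Moment and pixels agree that the rod lies about 1.2 mm toward -x and 2.5 mm toward +y of the ring centre. I shift there and lower again.

Request:
{"api": "apply_moves", "payload": {
  "targets": [
    {"travel": [-0.5, -2.7, 2], "roll": 0, "jaw": 60},
    {"travel": [0, 0, 3], "roll": 0, "jaw": 60},
    {"travel": [0, 0, 2], "roll": 0, "jaw": 60},
    {"travel": [0, 0, 2], "roll": 0, "jaw": 60},
    {"travel": [0, 0, 2], "roll": 0, "jaw": 60},
    {"travel": [0, 0, 2], "roll": 0, "jaw": 60},
    {"travel": [0, 0, 0], "roll": 0, "jaw": 60}
  ]
}}

```text
clock: 10.1
tool_pos: [0.5434, -0.0235, 0.1792]
orientation: [-180.0, 0.0, 15.6]
force: [-0.3, -0.8, 0.4]
opening: 0.0663
gripper_force: 30.0
```

```bash
python3 r.py
```

```text
[0.031 0.029 0.026] 10.9 P [ 0.5436 -0.0235  0.1796] F [-0.19  0.16 -0.85] [0.47 0.55 0.4 ] M [-0.074 -0.034 -0.009]
```

Request:
{"api": "apply_moves", "payload": {
  "targets": [
    {"travel": [0, 0, 3], "roll": 0, "jaw": 60},
    {"travel": [0, 0, 4], "roll": 0, "jaw": 60},
    {"travel": [0, 0, 4], "roll": 0, "jaw": 60},
    {"travel": [0, 0, 4], "roll": 0, "jaw": 60},
    {"travel": [0, 0, 0], "roll": 0, "jaw": 60}
  ]
}}

```text
clock: 11.4
tool_pos: [0.5433, -0.0235, 0.1638]
orientation: [-180.0, 0.1, 15.6]
force: [0.6, 0.2, -0.8]
opening: 0.0661
gripper_force: 30.0
```

```bash
sed -i 's/range(16)/range(5)/' r.py; python3 r.py
```

```text
[0.04  0.041 0.018] 11.65 P [ 0.5436 -0.0235  0.1645] F [-0.48 -0.18 -0.97] [0.48 0.36 0.41] M [-0.087 -0.003 -0.009]
```

Request:
{"api": "apply_moves", "payload": {
  "targets": [
    {"travel": [0, 0, 5], "roll": 0, "jaw": 60},
    {"travel": [0, 0, 5], "roll": 0, "jaw": 60},
    {"travel": [0, 0, 5], "roll": 0, "jaw": 60},
    {"travel": [0, 0, 5], "roll": 0, "jaw": 60},
    {"travel": [0, 0, 5], "roll": 0, "jaw": 60},
    {"travel": [0, 0, 5], "roll": 0, "jaw": 60},
    {"travel": [0, 0, 5], "roll": 0, "jaw": 60},
    {"travel": [0, 0, 5], "roll": 0, "jaw": 60},
    {"travel": [0, 0, 4], "roll": 0, "jaw": 60},
    {"travel": [0, 0, 0], "roll": 0, "jaw": 60}
  ]
}}

```text
clock: 12.65
tool_pos: [0.5434, -0.0235, 0.1199]
orientation: [-180.0, 0.0, 15.6]
force: [0.1, -0.8, -1.0]
opening: 0.0658
gripper_force: 30.0
```

```bash
python3 r.py
```

```text
[0.011 0.019 0.024] 12.9 P [ 0.5436 -0.0235  0.1206] F [ 0.03 -0.23 -0.98] [0.14 0.55 0.26] M [-0.071  0.001  0.007]
```

Request:
{"api": "apply_moves", "payload": {
  "targets": [
    {"travel": [0, 0, 2], "roll": 0, "jaw": 60},
    {"travel": [0, 0, 2], "roll": 0, "jaw": 60},
    {"travel": [0, 0, 2], "roll": 0, "jaw": 60},
    {"travel": [0, 0, 2], "roll": 0, "jaw": 60},
    {"travel": [0, 0, 2], "roll": 0, "jaw": 60},
    {"travel": [0, 0, 2], "roll": 0, "jaw": 60},
    {"travel": [0, 0, 0], "roll": 0, "jaw": 60}
  ]
}}

```text
clock: 13.6
tool_pos: [0.5435, -0.0235, 0.1083]
orientation: [180.0, 0.0, 15.6]
force: [-0.4, 0.7, 0.3]
opening: 0.0663
gripper_force: 30.0
```

```bash
python3 r.py
```

```text
[0.033 0.02  0.016] 13.85 P [ 0.5435 -0.0235  0.1086] F [-0.51 -0.23  0.09] [0.18 0.34 0.21] M [-0.028  0.143 -0.019]
```

Request:
{"api": "apply_moves", "payload": {
  "targets": [
    {"travel": [0, 0, 0], "roll": 0, "jaw": 87},
    {"travel": [0, 0, 0], "roll": 0, "jaw": 87},
    {"travel": [0, 0, 0], "roll": 0, "jaw": 87},
    {"travel": [0, 0, -20], "roll": 0, "jaw": 87},
    {"travel": [0, 0, -40], "roll": 0, "jaw": 87},
    {"travel": [0, 0, -40], "roll": 0, "jaw": 87},
    {"travel": [-9.6, -46.3, 0], "roll": 0, "jaw": 87},
    {"travel": [-9.6, -46.3, 0], "roll": 0, "jaw": 87},
    {"travel": [-9.6, -46.3, 0], "roll": 0, "jaw": 87},
    {"travel": [-9.6, -46.3, 0], "roll": 0, "jaw": 87}
  ]
}}

```text
clock: 14.85
tool_pos: [0.4558, 0.1457, 0.2089]
orientation: [-180.0, -0.1, 15.6]
force: [0.9, 2.0, -0.3]
opening: 0.0871
gripper_force: 0.0
```

Request:
{"api": "apply_moves", "payload": {
  "targets": [
    {"travel": [-9.6, -46.3, 0], "roll": 0, "jaw": 87},
    {"travel": [-9.7, -46.2, 0], "roll": 0, "jaw": 87},
    {"travel": [0, 0, 15], "roll": 8.2, "jaw": 87},
    {"travel": [0, 0, 15], "roll": 8.2, "jaw": 87},
    {"travel": [0, 0, 15], "roll": 8.2, "jaw": 87},
    {"travel": [0, 0, 15], "roll": 8.2, "jaw": 87},
    {"travel": [0, 0, 15], "roll": 8.2, "jaw": 87},
    {"travel": [0, 0, 15], "roll": 8.2, "jaw": 87},
    {"travel": [0, 0, 15], "roll": 8.2, "jaw": 87},
    {"travel": [0, 0, 15], "roll": 8.2, "jaw": 87}
  ]
}}

```text
clock: 15.85
tool_pos: [0.4133, 0.2285, 0.0881]
orientation: [-180.0, 0.0, -50.3]
force: [-0.1, -0.0, 0.1]
opening: 0.0871
gripper_force: 0.0
```

```bash
python3 - <<'E'
from h import *
go(.4132,.2285,.032,-74.4);print(ctrl.get_obs()["orientation"],ctrl.get_obs()["tool_pos"])
im=np.mean([ctrl.snapshot("side")[:,:,::-1].astype(float) for _ in range(5)],0);np.save("s2.npy",im)
t=np.mean([ctrl.snapshot("top")[:,:,::-1].astype(float) for _ in range(3)],0);np.save("t2.npy",t)
a0=np.load("sideavg.npy")
cr=lambda i:cv2.resize(i.astype(np.uint8)[205:255,300:350],(400,400),interpolation=2)
cv2.imwrite("pics/c5.png",np.hstack([cr(a0),cr(im)]))
E
```

```text
travel [-0.1  0.1 56.1] roll 24.1 t 15.85
[-1.79971675e+02  2.44110476e-03 -5.03056769e+01] [0.41329984 0.22850508 0.08813832]
```

View pics/c5.png

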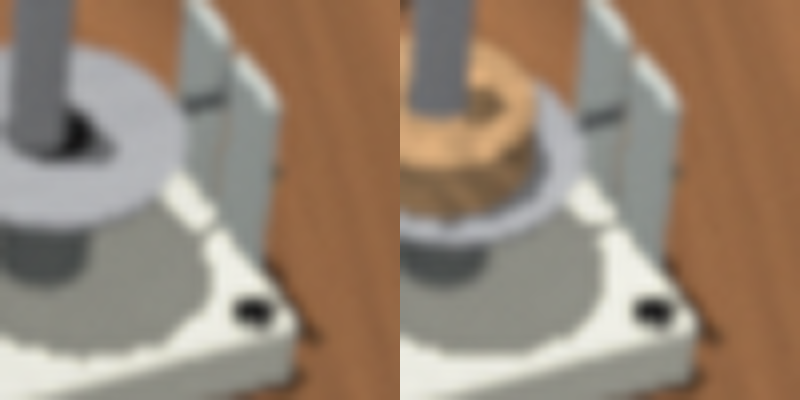

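The crop shows the ring threaded and resting on the pan. The pointer has sunk from crop row 103 to 118. A small dark dot stands at crop (278,172), on the outer edge of the face's -y half. I check the geometry of that dot.

Request:
{"api": "apply_moves", "payload": {
  "targets": [
    {"travel": [0, 0, 15], "roll": 8, "jaw": 87},
    {"travel": [0, 0, 15], "roll": 8, "jaw": 87},
    {"travel": [0, 0, 15], "roll": 8, "jaw": 87},
    {"travel": [0, 0, 11], "roll": 0, "jaw": 87},
    {"travel": [0, 0, 0], "roll": 0, "jaw": 60},
    {"travel": [0, 0, 0], "roll": 0, "jaw": 60},
    {"travel": [0, 0, 0], "roll": 0, "jaw": 60},
    {"travel": [0, 0, 0], "roll": 0, "jaw": 60}
  ]
}}

```text
clock: 17.05
tool_pos: [0.4136, 0.2288, 0.0333]
orientation: [-179.9, 0.0, -73.9]
force: [0.2, 0.2, 1.6]
opening: 0.0657
gripper_force: 30.0
```

```bash
python3 - <<'E'
from h import *
o=ctrl.get_obs();print(o["tool_pos"],o["opening"],o["force"])
print("dot",two((334.3,226.1),(272.8,151.3)))
y=np.radians(15.7);X=np.array([np.cos(y),np.sin(y),0]);Y=np.array([-np.sin(y),np.cos(y),0])
P=np.array([.5485,-.0225,0])
for nm,dx,dy,z in(("top+y",63,29,100),("top-y",63,-29,100),("pointer0?",62,4,80),("pan",0,0,84),("mid-face bottom -y",63,-29,28),("mark?",62,-10,65)):
    p=P+X*dx/1e3+Y*dy/1e3+[0,0,z/1e3];print(nm,proj("side",p),proj("top",p))
im=np.load("sideavg.npy")
print(np.round(im[208:240,320:338].mean(2)).astype(int))
E
```

```text
[0.41356741 0.22881163 0.03325363] 0.06565752781147725 [0.20858795 0.23715861 1.56906785]
dot (array([ 0.62165046, -0.04208869,  0.07895394]), np.float64(0.0006503830168165035))
top+y [322.33332142 204.77388663] [245.53924033 158.33084913]
top-y [332.43669138 217.94410764] [268.91431681 151.12003005]
pointer0? [325.6624397  216.16892062] [256.32844973 157.47054054]
pan [305.2734949  221.64319212] [265.37640137 180.90290057]
mid-face bottom -y [330.0611801  238.14478543] [270.04035428 157.76904628]
mark? [327.61177218 223.61139782] [262.20506744 157.13142938]
[[107 106 117 133 143 162 189 190 146 111 106 105 107 108 106 105 103 104]
 [108 109 120 137 140 146 169 185 159 124 108 105 105 106 106 106 105 103]
 [110 111 123 137 141 141 150 161 153 130 115 107 104 105 107 106 104 103]
 [111 114 125 139 141 140 141 142 140 139 141 120 105 105 106 107 105 103]
 [111 115 127 138 141 141 139 137 139 160 177 148 115 105 105 107 106 104]
 [111 116 128 139 141 140 138 134 134 164 194 180 143 113 105 107 107 106]
 [119 118 130 139 140 140 138 130 127 153 184 196 177 135 108 106 106 106]
 [136 123 
[... 1165 characters left out ...]
135 126 108 106 109 107]
 [143 172 209 227 230 225 200 154 139 139 139 138 133 122 107 105 108 107]
 [135 144 173 209 225 221 192 155 142 139 139 137 131 119 106 104 108 108]
 [135 135 144 171 195 191 176 175 161 143 138 137 130 115 104 104 107 108]
 [135 134 135 142 153 170 200 217 193 153 139 136 129 112 104 103 107 109]
 [135 136 136 136 143 179 225 232 216 171 144 136 127 112 102 105 106 109]
 [136 136 137 136 144 182 226 234 227 201 165 141 124 103  99 102 106 108]
 [135 136 137 137 141 169 215 232 233 226 200 158 121  88  88  98 105 108]
 [137 136 137 137 136 150 192 229 234 234 226 191 138  84  73  89 102 107]
 [137 137 138 137 137 144 186 229 235 235 234 223 181 119  76  79  99 107]]
```

The dark bar crossing the left plate is the pan's arm entering the slot. The pointer and mark are on the far side of the face, and the dot at the plate's -y edge is the mark's outer end peeking out. I carry on with ring B and work out the mark's height alongside.

Request:
{"api": "apply_moves", "payload": {
  "targets": [
    {"travel": [0, 0, 0], "roll": 0, "jaw": 87},
    {"travel": [0, 0, 0], "roll": 0, "jaw": 87},
    {"travel": [0, 0, 0.5], "roll": -8.2, "jaw": 87},
    {"travel": [0, 0, 0.5], "roll": -8.2, "jaw": 87},
    {"travel": [0, 0, 0], "roll": -8.2, "jaw": 87},
    {"travel": [0, 0, 0], "roll": -8.2, "jaw": 87},
    {"travel": [0, 0, 0], "roll": -8.2, "jaw": 87},
    {"travel": [0, 0, 0], "roll": -8.2, "jaw": 87},
    {"travel": [0, 0, 0], "roll": -8.2, "jaw": 87},
    {"travel": [0, 0, 0], "roll": -8.2, "jaw": 87}
  ]
}}

```text
clock: 18.05
tool_pos: [0.4132, 0.2284, 0.0316]
orientation: [-180.0, -0.0, -8.0]
force: [-0.3, 0.6, 0.1]
opening: 0.0868
gripper_force: 0.0
```

Request:
{"api": "apply_moves", "payload": {
  "targets": [
    {"travel": [0, 0, 0], "roll": -8.2, "jaw": 87},
    {"travel": [0, 0, 0], "roll": -8.2, "jaw": 87},
    {"travel": [0, 0, 0], "roll": -8.2, "jaw": 87},
    {"travel": [0, 0, 0], "roll": 0, "jaw": 87},
    {"travel": [0, 0, 0], "roll": 0, "jaw": 60},
    {"travel": [0, 0, 0], "roll": 0, "jaw": 60},
    {"travel": [0, 0, 0], "roll": 0, "jaw": 60},
    {"travel": [0, 0, 0], "roll": 0, "jaw": 60},
    {"travel": [0, 0, 0], "roll": 0, "jaw": 60}
  ]
}}

```text
clock: 18.95
tool_pos: [0.4132, 0.2284, 0.0316]
orientation: [180.0, 0.0, 16.2]
force: [-0.2, 0.5, 0.6]
opening: 0.0651
gripper_force: 30.0
```

```bash
python3 - <<'E'
from h import *
o=ctrl.get_obs();print(o["clock"],o["tool_pos"],o["orientation"],o["opening"],o["force"])
go(.5436,-.0235,.21,15.6)
from scipy.optimize import least_squares
y=np.radians(15.7);X=np.array([np.cos(y),np.sin(y),0]);Y=np.array([-np.sin(y),np.cos(y),0]);P=np.array([.5485,-.0225,0])
pt=lambda a,b,z:P+X*a/1e3+Y*b/1e3+[0,0,z/1e3]
# local image shift in side view from the face's top corners (observed c2: 323.2,203.5 and 334.05,217.0)
for xf in(63,65,67):
    q=[proj("side",pt(xf,29,100)),proj("side",pt(xf,-29,100))];d=np.array([[323.2,203.5],[334.05,217.0]])-q;print("shift",xf,d.round(2).tolist())
sh=np.mean(np.array([[323.2,203.5],[334.05,217.0]])-[proj("side",pt(65,29,100)),proj("side",pt(65,-29,100))],0)
for Yo in(-18,-20,-22,-24.5,-29):
    r=least_squares(lambda v:proj("side",pt(v[0],Yo,v[1]))+sh-[334.4,226.2],[70,60]);print("mark if Y",Yo,"X,z",r.x.round(1))
for n in("sideavg","s2"):
    g=np.load(n+".npy").mean(2)
    for c in(324,325,326):
        w=np.clip(128-g[212:224,c],0,None);row=212+(w*np.arange(12)).sum()/w.sum()
        r=least_squares(lambda v:proj("side",pt(v[0],0,v[1]))+sh-[c,row],[55,80]);print(n,c,round(row,2),"arm X,z",r.x.round(1))
E
```

```text
18.95 [0.41316594 0.22835209 0.03155326] [1.79996705e+02 5.32394344e-03 1.61853502e+01] 0.06511685297620955 [-0.22020837  0.53749567  0.62302657]
travel [  55.1  278.2 -178.4] roll 0.6 t 18.95
shift 63 [[0.87, -1.27], [1.61, -0.94]]
shift 65 [[0.2, -1.1], [0.93, -0.76]]
shift 67 [[-0.47, -0.93], [0.24, -0.57]]
mark if Y -18 X,z [77.6 53.9]
mark if Y -20 X,z [76.3 56. ]
mark if Y -22 X,z [75.1 58.1]
mark if Y -24.5 X,z [73.5 60.7]
mark if Y -29 X,z [70.6 65.5]
sideavg 324 217.61 arm X,z [53.6 77.6]
sideavg 325 217.28 arm X,z [56.5 77.8]
sideavg 326 217.09 arm X,z [59.5 77.5]
s2 324 219.43 arm X,z [54.1 70.9]
s2 325 219.2 arm X,z [57.1 70.8]
s2 326 218.99 arm X,z [60.1 70.5]
```

```bash
python3 - <<'E'
from h import *
s=(np.load("sideavg.npy")+np.load("s2.npy"))/2;t=(np.load("topavg.npy")*5+np.load("t2.npy")*3)/8
def z(i,r,c,h,w,k):
    p=i[r:r+h,c:c+w];p=np.clip((p-30)/(190-30),0,1)**.7*255
    return cv2.resize(p.astype(np.uint8),(w*k,h*k),interpolation=2)
cv2.imwrite("pics/c6.png",np.hstack([z(s,200,314,45,30,13)[:500],z(t,143,240,30,40,10).repeat(1,0) if 0 else cv2.copyMakeBorder(z(t,143,240,40,40,10),0,100,0,0,0)[:500]]))
E
```

```text
(no output)
```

View pics/c6.png

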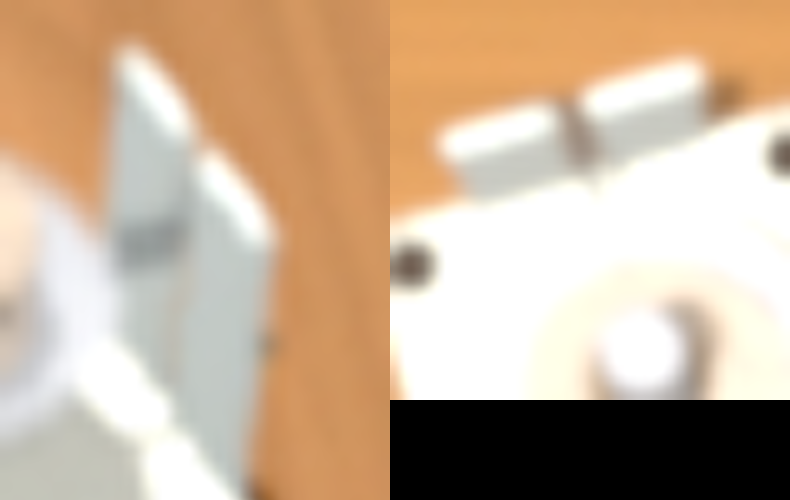

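The enhanced crop shows the arm at crop (150,240) and the mark's small end at crop (268,343), which is side (334.1,225.9). Sight alone leaves its height ambiguous at 57–66 mm. I place ring B, which is certainly needed, and then settle the mark's height by touch.

Request:
{"api": "apply_moves", "payload": {
  "targets": [
    {"travel": [0, 0, -30], "roll": 0, "jaw": 60},
    {"travel": [0, 0, -48], "roll": 0, "jaw": 60},
    {"travel": [0, 0, -48], "roll": 0, "jaw": 60},
    {"travel": [0, 0, -44], "roll": 0, "jaw": 60},
    {"travel": [9.2, 46.4, 0], "roll": 0, "jaw": 60},
    {"travel": [9.2, 46.4, 0], "roll": 0, "jaw": 60},
    {"travel": [9.2, 46.4, 0], "roll": 0, "jaw": 60},
    {"travel": [9.2, 46.4, 0], "roll": 0, "jaw": 60},
    {"travel": [9.2, 46.4, 0], "roll": 0, "jaw": 60},
    {"travel": [9.1, 46.2, 0], "roll": 0.5, "jaw": 60}
  ]
}}

```text
clock: 19.95
tool_pos: [0.5442, -0.0252, 0.2015]
orientation: [-180.0, 0.0, 15.7]
force: [1.4, 1.4, -0.7]
opening: 0.0656
gripper_force: 30.0
```

Request:
{"api": "apply_moves", "payload": {
  "targets": [
    {"travel": [0, 0, 0], "roll": 0, "jaw": 60},
    {"travel": [0, 0, 4], "roll": 0, "jaw": 60},
    {"travel": [0, 0, 0], "roll": 0, "jaw": 60}
  ]
}}

```text
clock: 20.25
tool_pos: [0.5429, -0.023, 0.1966]
orientation: [-180.0, 0.1, 15.7]
force: [-0.0, 0.3, -1.2]
opening: 0.065
gripper_force: 30.0
```

```bash
python3 r.py; python3 -c "
from h import *
go(.5436,-.0235,.18,15.6);print(ctrl.get_obs()['opening'])"
```

```text
[0.025 0.012 0.037] 20.5 P [ 0.5435 -0.0223  0.1975] F [ 0.3  -0.03 -0.93] [0.34 0.56 0.53] M [-0.044 -0.03  -0.006]
travel [-0.4  1.1 17.9] roll 0.2 t 20.5
0.06535690270434719
```

Request:
{"api": "apply_moves", "payload": {
  "targets": [
    {"travel": [-0.2, 1.2, 0], "roll": 0, "jaw": 60},
    {"travel": [0, 0, 4], "roll": 0, "jaw": 60},
    {"travel": [0, 0, 4], "roll": 0, "jaw": 60},
    {"travel": [0, 0, 3], "roll": 0, "jaw": 60},
    {"travel": [0, 0, 3], "roll": 0, "jaw": 60},
    {"travel": [0, 0, 2], "roll": 0, "jaw": 60},
    {"travel": [0, 0, 2], "roll": 0, "jaw": 60},
    {"travel": [0, 0, 2], "roll": 0, "jaw": 60},
    {"travel": [0, 0, 0], "roll": 0, "jaw": 60}
  ]
}}

```text
clock: 21.4
tool_pos: [0.5442, -0.0241, 0.1774]
orientation: [-180.0, -0.0, 15.7]
force: [0.8, 4.7, -0.4]
opening: 0.0655
gripper_force: 30.0
```

```bash
sed -i 's/range(5)/range(7)/' r.py; python3 r.py
```

```text
[0.193 0.058 0.02 ] 21.75 P [ 0.5443 -0.0241  0.1776] F [ 1.2   4.69 -0.47] [0.42 0.56 0.27] M [ 1.759 -0.445  0.013]
```

Request:
{"api": "apply_moves", "payload": {
  "targets": [
    {"travel": [0.2, -0.7, 0], "roll": 0, "jaw": 60},
    {"travel": [0, 0, 0], "roll": 0, "jaw": 60}
  ]
}}

```text
clock: 21.95
tool_pos: [0.544, -0.0239, 0.1776]
orientation: [180.0, -0.0, 15.7]
force: [1.4, 3.6, -0.3]
opening: 0.0653
gripper_force: 30.0
```

```bash
python3 r.py
```

```text
[0.036 0.032 0.03 ] 22.3 P [ 0.5441 -0.0239  0.1776] F [ 1.93  2.74 -0.47] [0.35 0.51 0.28] M [ 0.991 -0.626 -0.015]
```

Request:
{"api": "apply_moves", "payload": {
  "targets": [
    {"travel": [0.8, -0.7, 0], "roll": 0, "jaw": 60},
    {"travel": [0, 0, 0], "roll": 0, "jaw": 60}
  ]
}}

```text
clock: 22.5
tool_pos: [0.5439, -0.0233, 0.1772]
orientation: [180.0, 0.1, 15.7]
force: [0.1, 0.4, -0.8]
opening: 0.0653
gripper_force: 30.0
```

```bash
python3 r.py
```

```text
[0.019 0.025 0.031] 22.85 P [ 0.5442 -0.0232  0.1774] F [-0.08  0.48 -0.71] [0.68 0.42 0.36] M [-0.049 -0.026 -0.01 ]
```

Request:
{"api": "apply_moves", "payload": {
  "targets": [
    {"travel": [0, 0, 4], "roll": 0, "jaw": 60},
    {"travel": [0, 0, 5], "roll": 0, "jaw": 60},
    {"travel": [0, 0, 5], "roll": 0, "jaw": 60},
    {"travel": [0, 0, 5], "roll": 0, "jaw": 60},
    {"travel": [0, 0, 5], "roll": 0, "jaw": 60},
    {"travel": [0, 0, 5], "roll": 0, "jaw": 60},
    {"travel": [0, 0, 5], "roll": 0, "jaw": 60},
    {"travel": [0, 0, 5], "roll": 0, "jaw": 60},
    {"travel": [0, 0, 4], "roll": 0, "jaw": 60},
    {"travel": [0, 0, 1], "roll": 0, "jaw": 60}
  ]
}}

```text
clock: 23.85
tool_pos: [0.5443, -0.023, 0.133]
orientation: [-180.0, 0.0, 15.7]
force: [0.8, 0.5, -0.3]
opening: 0.0653
gripper_force: 30.0
```

```bash
python3 r.py
```

```text
[0.039 0.024 0.033] 24.2 P [ 0.5446 -0.0229  0.1336] F [-0.02 -0.36 -1.4 ] [0.36 0.51 0.74] M [-0.064 -0.016 -0.003]
```

Request:
{"api": "apply_moves", "payload": {
  "targets": [
    {"travel": [0, 0, 2], "roll": 0, "jaw": 60},
    {"travel": [0, 0, 2], "roll": 0, "jaw": 60},
    {"travel": [0, 0, 2], "roll": 0, "jaw": 60},
    {"travel": [0, 0, 1.5], "roll": 0, "jaw": 60},
    {"travel": [0, 0, 0], "roll": 0, "jaw": 60},
    {"travel": [0, 0, 0], "roll": 0, "jaw": 60}
  ]
}}

```text
clock: 24.8
tool_pos: [0.5445, -0.0229, 0.126]
orientation: [180.0, 0.0, 15.7]
force: [-0.2, 0.3, 0.0]
opening: 0.0651
gripper_force: 30.0
```

```bash
python3 r.py
```

```text
[0.031 0.03  0.019] 25.15 P [ 0.5445 -0.0229  0.1261] F [-0.29  0.49 -0.03] [0.5  0.52 0.43] M [-0.027  0.014  0.007]
```

Request:
{"api": "apply_moves", "payload": {
  "targets": [
    {"travel": [0, 0, 0], "roll": 0, "jaw": 87},
    {"travel": [0, 0, 0], "roll": 0, "jaw": 87},
    {"travel": [0, 0, 0], "roll": 0, "jaw": 87},
    {"travel": [0, 0, -20], "roll": 0, "jaw": 87},
    {"travel": [0, 0, -40], "roll": 0, "jaw": 87},
    {"travel": [0, 0, -40], "roll": 0, "jaw": 87},
    {"travel": [25, 0, 0], "roll": 0, "jaw": 0},
    {"travel": [45, 0, 0], "roll": 0, "jaw": 0},
    {"travel": [45, 0, 0], "roll": 0, "jaw": 0},
    {"travel": [0, 0, 0], "roll": 0, "jaw": 0}
  ]
}}

```text
clock: 26.15
tool_pos: [0.659, 0.0094, 0.2241]
orientation: [180.0, 0.1, 15.8]
force: [-1.6, 0.3, -0.6]
opening: 0.0604
gripper_force: 0.0
```

```bash
python3 - <<'E'
from h import *
a=plane("top",(257.65,153.5),.1);b=plane("side",(328.6,210.25),.1);t,e=two((328.6,210.25),(257.65,153.5))
print("face top mid",a.round(4),b.round(4),t.round(4),round(e,4))
a2=a+[0,.0011,0];y=np.radians(15.7);print("implied pan mid",a2[:2]-.065*np.array([np.cos(y),np.sin(y)]),"rod TCP .5440,-.0232")
E
python3 r.py
```

```text
face top mid [ 0.6121 -0.0065  0.1   ] [ 0.6134 -0.0018  0.1   ] [ 0.6116 -0.0068  0.1042] 0.0009
implied pan mid [ 0.54949553 -0.02299743] rod TCP .5440,-.0232
[0.033 0.051 0.038] 26.5 P [0.6551 0.0082 0.2256] F [-0.45 -0.08 -0.04] [0.23 0.52 0.41] M [-0.071  0.014 -0.014]
```

Request:
{"api": "apply_moves", "payload": {
  "targets": [
    {"travel": [0, 30.5, 0], "roll": 0, "jaw": 0},
    {"travel": [0, 0, 40], "roll": 0, "jaw": 0},
    {"travel": [-10, 0, 40], "roll": 0, "jaw": 0},
    {"travel": [-11, 0, 33], "roll": 0, "jaw": 0},
    {"travel": [0, 0, 0], "roll": 0, "jaw": 0},
    {"travel": [0, 0, 0], "roll": 0, "jaw": 0}
  ]
}}

```text
clock: 27.1
tool_pos: [0.6438, -0.027, 0.1144]
orientation: [180.0, -0.0, 15.8]
force: [1.5, 0.7, 1.8]
opening: 0.0008
gripper_force: 0.0
```

```bash
cat > q.py <<'E'
from h import *
F=[];P=[]
for i in range(5):
    im=ctrl.snapshot("side");o=ctrl.get_obs();F.append(o["force"]);P.append(o["tool_pos"])
p=np.mean(P,0);f=np.mean(F,0);y=np.radians(15.7);R=np.array([[np.cos(y),np.sin(y)],[-np.sin(y),np.cos(y)]])
print(round(o["clock"],2),"XY'",(R@(p[:2]-[.6118,-.0055])*1e3).round(2),"tip z",round((p[2]-.022)*1e3,2),"F XYz",(R@f[:2]).round(2),f[2].round(2),"open",round(o["opening"],4))
E
python3 q.py; python3 - <<'E'
from h import *
im=ctrl.snapshot("side")[:,:,::-1]
cv2.imwrite("pics/c7.png",cv2.resize(im[150:250,280:380],(600,600),interpolation=2))
E
```

```text
27.35 XY' [ 26.31 -29.16] tip z 93.56 F XYz [0.22 0.09] 0.19 open 0.0002
```

View pics/c7.png

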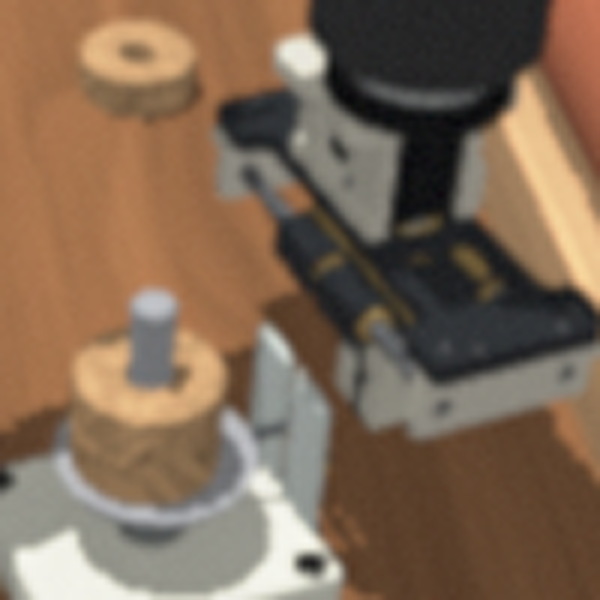

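The side crop shows both rings resting on the rod and the closed fingers standing clear behind the face. The third ring is loose at the upper left. I approach the face from behind.

Request:
{"api": "apply_moves", "payload": {
  "targets": [
    {"travel": [-4, 0, 0], "roll": 0, "jaw": 0},
    {"travel": [-4, 0, 0], "roll": 0, "jaw": 0},
    {"travel": [-2, 0, 0], "roll": 0, "jaw": 0},
    {"travel": [-1, 0, 0], "roll": 0, "jaw": 0},
    {"travel": [-1, 0, 0], "roll": 0, "jaw": 0},
    {"travel": [0, 0, 0], "roll": 0, "jaw": 0}
  ]
}}

```text
clock: 28.0
tool_pos: [0.6333, -0.0296, 0.1134]
orientation: [180.0, -0.2, 15.7]
force: [5.2, 0.8, -2.7]
opening: 0.0008
gripper_force: 2.8
```

```bash
python3 q.py
```

```text
28.25 XY' [ 14.18 -29.  ] tip z 91.41 F XYz [5.2  0.02] -2.28 open 0.0003
```

Request:
{"api": "apply_moves", "payload": {
  "targets": [
    {"travel": [-0.5, 0, 0], "roll": 0, "jaw": 0},
    {"travel": [-0.5, 0, 0], "roll": 0, "jaw": 0},
    {"travel": [-0.5, 0, 0], "roll": 0, "jaw": 0},
    {"travel": [0, 0, 0], "roll": 0, "jaw": 0}
  ]
}}

```text
clock: 28.65
tool_pos: [0.6331, -0.0296, 0.1135]
orientation: [180.0, -0.3, 15.8]
force: [9.6, 1.7, -5.5]
opening: 0.0001
gripper_force: 4.7
```

```bash
python3 q.py
```

```text
28.9 XY' [ 14.04 -28.98] tip z 91.54 F XYz [ 9.58 -0.58] -5.21 open 0.0002
```

Request:
{"api": "apply_moves", "payload": {
  "targets": [
    {"travel": [4.0, 0, 0], "roll": 0, "jaw": 0},
    {"travel": [0, 0, 0], "roll": 0, "jaw": 0},
    {"travel": [0, 0, 5], "roll": 0, "jaw": 0},
    {"travel": [0, 0, 5], "roll": 0, "jaw": 0},
    {"travel": [0, 0, 5], "roll": 0, "jaw": 0},
    {"travel": [0, 0, 3], "roll": 0, "jaw": 0},
    {"travel": [0, 0, 2], "roll": 0, "jaw": 0},
    {"travel": [0, 0, 0], "roll": 0, "jaw": 0}
  ]
}}

```text
clock: 29.7
tool_pos: [0.6339, -0.0294, 0.0926]
orientation: [-180.0, 0.0, 15.7]
force: [-0.9, -0.5, -0.3]
opening: 0.0004
gripper_force: 0.0
```

```bash
python3 q.py
```

```text
29.95 XY' [ 15.13 -29.05] tip z 71.17 F XYz [-0.02 -0.22] -0.01 open 0.0003
```

Request:
{"api": "apply_moves", "payload": {
  "targets": [
    {"travel": [0, 0, 1], "roll": 0, "jaw": 0},
    {"travel": [0, 0, 1], "roll": 0, "jaw": 0},
    {"travel": [0, 0, 1], "roll": 0, "jaw": 0},
    {"travel": [0, 0, 0], "roll": 0, "jaw": 0}
  ]
}}

```text
clock: 30.35
tool_pos: [0.634, -0.0294, 0.0899]
orientation: [-180.0, 0.0, 15.7]
force: [0.2, 0.2, 1.4]
opening: 0.0003
gripper_force: 0.0
```

```bash
python3 q.py
```

```text
30.6 XY' [ 15.06 -29.04] tip z 68.03 F XYz [-0.05  0.26] 0.38 open 0.0
```

Request:
{"api": "apply_moves", "payload": {
  "targets": [
    {"travel": [0, 0, 1], "roll": 0, "jaw": 0},
    {"travel": [0, 0, 1], "roll": 0, "jaw": 0},
    {"travel": [0, 0, 0], "roll": 0, "jaw": 0}
  ]
}}

```text
clock: 30.9
tool_pos: [0.6341, -0.0294, 0.0879]
orientation: [-180.0, 0.0, 15.7]
force: [-1.0, 0.0, -0.2]
opening: 0.0004
gripper_force: 0.0
```

```bash
python3 q.py
```

```text
31.15 XY' [ 15.05 -29.02] tip z 66.02 F XYz [-0.08 -0.13] 0.07 open 0.0001
```

Request:
{"api": "apply_moves", "payload": {
  "targets": [
    {"travel": [0, 0, 1], "roll": 0, "jaw": 0},
    {"travel": [0, 0, 1], "roll": 0, "jaw": 0},
    {"travel": [0, 0, 0], "roll": 0, "jaw": 0}
  ]
}}

```text
clock: 31.45
tool_pos: [0.6343, -0.0294, 0.0861]
orientation: [180.0, -0.0, 15.7]
force: [0.0, -0.5, 1.2]
opening: 0.0008
gripper_force: 0.8
```

```bash
python3 q.py
```

```text
31.7 XY' [ 15.12 -29.05] tip z 64.15 F XYz [ 0.16 -0.35] 0.95 open 0.0001
```

Request:
{"api": "apply_moves", "payload": {
  "targets": [
    {"travel": [0, 0, 1], "roll": 0, "jaw": 0},
    {"travel": [0, 0, 1], "roll": 0, "jaw": 0},
    {"travel": [0, 0, 0], "roll": 0, "jaw": 0}
  ]
}}

```text
clock: 32.0
tool_pos: [0.6345, -0.0294, 0.0855]
orientation: [180.0, -0.1, 15.8]
force: [-3.5, 0.5, 12.2]
opening: 0.0006
gripper_force: 6.0
```

```bash
python3 q.py
```

```text
32.25 XY' [ 15.31 -29.11] tip z 63.51 F XYz [-3.71  1.45] 11.95 open 0.0005
```

The touch puts the top of the mark at 64.2 mm, so its middle is at about 62.7 mm or lower. To put the pointer on the same ruler, I press it lightly at a known tip height and watch the pan arm in the image.

Request:
{"api": "apply_moves", "payload": {
  "targets": [
    {"travel": [0, 0, -12], "roll": 0, "jaw": 0},
    {"travel": [0, 0, -12], "roll": 0, "jaw": 0},
    {"travel": [0, -28, 0], "roll": 0, "jaw": 0},
    {"travel": [0, -28, 0], "roll": 0, "jaw": 0},
    {"travel": [0, 0, 0], "roll": 0, "jaw": 0}
  ]
}}

```text
clock: 32.75
tool_pos: [0.6187, 0.0269, 0.1091]
orientation: [-180.0, -0.1, 15.8]
force: [1.0, 0.0, 0.6]
opening: 0.0002
gripper_force: 0.0
```

```bash
python3 q.py; cat > arm.py <<'E'
from h import *
from scipy.optimize import least_squares
y=np.radians(15.7);X=np.array([np.cos(y),np.sin(y),0]);P=np.array([.5485,-.0225,0])
g=np.mean([ctrl.snapshot("side").astype(float) for _ in range(6)],0).mean(2);sh=np.array([.56,-.93])
for c in(324,325,326):
    col=g[212:230,c];k=int(np.argmin(col));lo=max(k-3,0);w=np.clip(np.median(col)-8-col[lo:k+4],0,None);row=212+lo+(w*np.arange(len(w))).sum()/w.sum()
    r=least_squares(lambda v:proj("side",P+X*v[0]/1e3+[0,0,v[1]/1e3])+sh-[c,row],[55,80]);print(c,round(row,2),"z",r.x[1].round(1),np.round(col).astype(int))
print(ctrl.get_obs()["clock"])
E
python3 arm.py
```

```text
33.0 XY' [15.24 27.16] tip z 86.62 F XYz [-0.07 -0.32] -0.01 open 0.0005
324 221.5 z 63.3 [130 129 129 129 129 129 128 127 115  90  91 115 128 133 141 155 187 219]
325 221.13 z 63.7 [128 129 129 129 129 130 129 125 108  84  98 124 131 135 139 142 153 178]
326 220.95 z 63.4 [131 131 132 131 132 132 132 124 100  83 104 126 132 133 134 134 136 146]
33.3
```

Request:
{"api": "apply_moves", "payload": {
  "targets": [
    {"travel": [0, 0, 5], "roll": 0, "jaw": 0},
    {"travel": [0, 0, 5], "roll": 0, "jaw": 0},
    {"travel": [0, 0, 5], "roll": 0, "jaw": 0},
    {"travel": [0, 0, 4], "roll": 0, "jaw": 0},
    {"travel": [0, 0, 3], "roll": 0, "jaw": 0},
    {"travel": [0, 0, 3], "roll": 0, "jaw": 0},
    {"travel": [0, 0, 3], "roll": 0, "jaw": 0},
    {"travel": [0, 0, 0], "roll": 0, "jaw": 0},
    {"travel": [0, 0, 0], "roll": 0, "jaw": 0}
  ]
}}

```text
clock: 34.2
tool_pos: [0.619, 0.0246, 0.0799]
orientation: [-180.0, 0.0, 15.7]
force: [1.1, 0.1, -0.9]
opening: 0.0005
gripper_force: 0.8
```

```bash
python3 q.py; python3 arm.py
```

```text
34.45 XY' [15.07 27.  ] tip z 58.08 F XYz [1.24 0.19] -1.39 open 0.0008Traceback (most recent call last):
  File "arm.py", line 4, in <module>
    g=np.mean([ctrl.snapshot("side").astype(float) for _ in range(6)],0).mean(2);sh=np.array([.56,-.93])
               ~~~~~~~~~~~~~^^^^^^^^
ValueError: 200 camera calls are used up
```

The cameras are used up, so the last measurements must decide. Re-referencing the arm row to the face-top edge puts the pointer at about 65 mm with two rings, and the mark at or below 62.7 mm. Two rings are short by about 2 mm, so a third is needed. I back away from the face.

Request:
{"api": "apply_moves", "payload": {
  "targets": [
    {"travel": [2, 0, 0], "roll": 0, "jaw": 0},
    {"travel": [6, 0, 0], "roll": 0, "jaw": 0},
    {"travel": [0, 0, 0], "roll": 0, "jaw": 0}
  ]
}}

```text
clock: 34.8
tool_pos: [0.6274, 0.0269, 0.0801]
orientation: [180.0, -0.0, 15.7]
force: [-0.0, -0.3, -0.4]
opening: 0.0004
gripper_force: 0.0
```

Request:
{"api": "apply_moves", "payload": {
  "targets": [
    {"travel": [0, 0, 0], "roll": 0, "jaw": 0}
  ]
}}

```text
clock: 34.9
tool_pos: [0.6267, 0.0267, 0.0799]
orientation: [-180.0, 0.0, 15.7]
force: [0.4, 0.0, 0.5]
opening: 0.0004
gripper_force: 0.0
```

Request:
{"api": "apply_moves", "payload": {
  "targets": [
    {"travel": [0, 0, 0], "roll": 0, "jaw": 0}
  ]
}}

```text
clock: 35.0
tool_pos: [0.6265, 0.0266, 0.0799]
orientation: [-180.0, 0.0, 15.7]
force: [0.3, -0.4, -0.4]
opening: 0.0002
gripper_force: 0.0
```

Request:
{"api": "apply_moves", "payload": {
  "targets": [
    {"travel": [0, 0, -45], "roll": 0, "jaw": 0},
    {"travel": [0, 0, -45], "roll": 0, "jaw": 0},
    {"travel": [10.1, -48, 0], "roll": 0, "jaw": 87},
    {"travel": [10.1, -48, 0], "roll": 0, "jaw": 87},
    {"travel": [10.1, -48, 0], "roll": 0, "jaw": 87},
    {"travel": [10.1, -48, 0], "roll": 0, "jaw": 87},
    {"travel": [10.1, -48, 0], "roll": 0, "jaw": 87},
    {"travel": [10.1, -48, 0], "roll": 0, "jaw": 87},
    {"travel": [10, -48, 0], "roll": 0, "jaw": 87},
    {"travel": [0, 0, 0], "roll": 8.2, "jaw": 87}
  ]
}}

```text
clock: 36.0
tool_pos: [0.6026, 0.3749, 0.1693]
orientation: [-180.0, -0.0, 7.7]
force: [0.0, -1.9, 0.7]
opening: 0.0589
gripper_force: 0.0
```

Request:
{"api": "apply_moves", "payload": {
  "targets": [
    {"travel": [0, 0, 8], "roll": 8.2, "jaw": 87},
    {"travel": [0, 0, 8], "roll": 8.2, "jaw": 87},
    {"travel": [0, 0, 8], "roll": 8.2, "jaw": 87},
    {"travel": [0, 0, 8], "roll": 8.2, "jaw": 87},
    {"travel": [0, 0, 8], "roll": 8.2, "jaw": 87},
    {"travel": [0, 0, 8], "roll": 8.2, "jaw": 87},
    {"travel": [0, 0, 8], "roll": 8.2, "jaw": 87},
    {"travel": [0, 0, 8], "roll": 8.2, "jaw": 87},
    {"travel": [0, 0, 8], "roll": 8.2, "jaw": 87},
    {"travel": [0, 0, 8], "roll": 8, "jaw": 87}
  ]
}}

```text
clock: 37.0
tool_pos: [0.6034, 0.3691, 0.0896]
orientation: [180.0, -0.0, -74.6]
force: [0.0, -0.5, 0.2]
opening: 0.0866
gripper_force: 0.0
```

```bash
python3 -c "
from h import *
go(.6034,.3694,.032,-74.3);o=ctrl.get_obs();print(o['tool_pos'],o['orientation'],o['force'])"
```

```text
travel [-0.3 -0.1 57.6] roll -0.3 t 37.0
[0.60342792 0.36907955 0.08963177] [ 1.79982916e+02 -9.32293691e-03 -7.46138207e+01] [ 0.04805106 -0.45537341  0.17354671]
```

Request:
{"api": "apply_moves", "payload": {
  "targets": [
    {"travel": [0, 0, 25], "roll": 0, "jaw": 87},
    {"travel": [0, 0, 20], "roll": 0, "jaw": 87},
    {"travel": [0, 0, 12.5], "roll": 0, "jaw": 87},
    {"travel": [0, 0, 0], "roll": 0, "jaw": 60},
    {"travel": [0, 0, 0], "roll": 0, "jaw": 60},
    {"travel": [0, 0, 0], "roll": 0, "jaw": 60},
    {"travel": [0, 0, 0], "roll": 0, "jaw": 60},
    {"travel": [0, 0, 0], "roll": 0, "jaw": 60}
  ]
}}

```text
clock: 37.8
tool_pos: [0.6042, 0.3698, 0.0338]
orientation: [-179.9, 0.1, -74.3]
force: [0.3, 0.3, 3.0]
opening: 0.0655
gripper_force: 30.0
```

Request:
{"api": "apply_moves", "payload": {
  "targets": [
    {"travel": [0, 0, 0], "roll": 0, "jaw": 87},
    {"travel": [0, 0, 0], "roll": 0, "jaw": 87},
    {"travel": [0, 0, 0], "roll": -8.2, "jaw": 87},
    {"travel": [0, 0, 0], "roll": -8.2, "jaw": 87},
    {"travel": [0, 0, 0], "roll": -8.2, "jaw": 87},
    {"travel": [0, 0, 0], "roll": -8.2, "jaw": 87},
    {"travel": [0, 0, 0], "roll": -8.2, "jaw": 87},
    {"travel": [0, 0, 0], "roll": -8.2, "jaw": 87},
    {"travel": [0, 0, 0], "roll": -8.2, "jaw": 87},
    {"travel": [0, 0, 0], "roll": -8.2, "jaw": 87}
  ]
}}

```text
clock: 38.8
tool_pos: [0.6033, 0.369, 0.0323]
orientation: [180.0, 0.0, -8.3]
force: [-0.3, 0.5, 0.1]
opening: 0.0869
gripper_force: 0.0
```

Request:
{"api": "apply_moves", "payload": {
  "targets": [
    {"travel": [0, 0, 0], "roll": -8.2, "jaw": 87},
    {"travel": [0, 0, 0], "roll": -8.2, "jaw": 87},
    {"travel": [0, 0, 0], "roll": -8.2, "jaw": 87},
    {"travel": [0, 0, 0], "roll": 0, "jaw": 87},
    {"travel": [0, 0, 0], "roll": 0, "jaw": 60},
    {"travel": [0, 0, 0], "roll": 0, "jaw": 60},
    {"travel": [0, 0, 0], "roll": 0, "jaw": 60},
    {"travel": [0, 0, 0], "roll": 0, "jaw": 60},
    {"travel": [0, 0, 0], "roll": 0, "jaw": 60}
  ]
}}

```text
clock: 39.7
tool_pos: [0.6035, 0.3692, 0.0325]
orientation: [180.0, 0.0, 15.9]
force: [0.2, -0.3, -1.1]
opening: 0.0645
gripper_force: 30.0
```

```bash
python3 -c "
from h import *
go(.5443,-.0230,.2,15.6);o=ctrl.get_obs();print(o['tool_pos'],o['orientation'],o['force'],o['opening'])"
```

```text
travel [-164.3  361.  -167.5] roll 0.3 t 39.7
[0.60352169 0.36922772 0.03249634] [1.79998085e+02 6.68334926e-03 1.58897471e+01] [ 0.235432   -0.26292119 -1.14587355] 0.06449903067044539
```

Request:
{"api": "apply_moves", "payload": {
  "targets": [
    {"travel": [0, 0, -30], "roll": 0, "jaw": 60},
    {"travel": [0, 0, -48], "roll": 0, "jaw": 60},
    {"travel": [0, 0, -48], "roll": 0, "jaw": 60},
    {"travel": [0, 0, -46], "roll": 0, "jaw": 60},
    {"travel": [-20.5, 45.1, 0], "roll": 0, "jaw": 60},
    {"travel": [-20.5, 45.1, 0], "roll": 0, "jaw": 60},
    {"travel": [-20.5, 45.1, 0], "roll": 0, "jaw": 60},
    {"travel": [-20.5, 45.1, 0], "roll": 0, "jaw": 60},
    {"travel": [-20.5, 45.1, 0], "roll": 0, "jaw": 60},
    {"travel": [-20.5, 45.1, 0], "roll": 0, "jaw": 60}
  ]
}}

```text
clock: 40.7
tool_pos: [0.5587, 0.0735, 0.2047]
orientation: [-180.0, -0.0, 15.9]
force: [2.0, -0.8, -0.8]
opening: 0.0646
gripper_force: 30.0
```

Request:
{"api": "apply_moves", "payload": {
  "targets": [
    {"travel": [-20.5, 45.1, 0], "roll": 0, "jaw": 60},
    {"travel": [-20.6, 45.1, 0], "roll": 0.2, "jaw": 60},
    {"travel": [0, 0, 0], "roll": 0, "jaw": 60},
    {"travel": [0, 0, 3], "roll": 0, "jaw": 60},
    {"travel": [0, 0, 0], "roll": 0, "jaw": 60},
    {"travel": [0, 0, 0], "roll": 0, "jaw": 60},
    {"travel": [0, 0, 0], "roll": 0, "jaw": 60}
  ]
}}

```text
clock: 41.4
tool_pos: [0.545, -0.0217, 0.2014]
orientation: [-180.0, 0.0, 15.8]
force: [-0.4, 0.1, -0.9]
opening: 0.0644
gripper_force: 30.0
```

Request:
{"api": "apply_moves", "payload": {
  "targets": [
    {"travel": [0, 0, 0], "roll": 0, "jaw": 60}
  ]
}}

```text
clock: 41.5
tool_pos: [0.5449, -0.0219, 0.2015]
orientation: [180.0, 0.0, 15.8]
force: [-0.1, 0.1, -2.0]
opening: 0.0649
gripper_force: 30.0
```

```bash
python3 -c "
from h import *
go(.5443,-.0230,.2,15.6);o=ctrl.get_obs();print(o['tool_pos'],o['orientation'],o['force'],o['opening'])"
```

```text
travel [-0.9  0.9  1.5] roll 0.2 t 41.5
[ 0.54490711 -0.02189462  0.20145801] [1.79998640e+02 1.16707050e-02 1.58037713e+01] [-0.05686508  0.06227931 -2.03548659] 0.06490171789590839
```

Request:
{"api": "apply_moves", "payload": {
  "targets": [
    {"travel": [-1, 1, 2], "roll": 0.2, "jaw": 60},
    {"travel": [0, 0, 4], "roll": 0, "jaw": 60},
    {"travel": [0, 0, 3], "roll": 0, "jaw": 60},
    {"travel": [0, 0, 2], "roll": 0, "jaw": 60},
    {"travel": [0, 0, 0], "roll": 0, "jaw": 60},
    {"travel": [0, 0, 0], "roll": 0, "jaw": 60}
  ]
}}

```text
clock: 42.1
tool_pos: [0.5441, -0.024, 0.1905]
orientation: [180.0, 0.0, 15.5]
force: [0.3, -0.7, -0.7]
opening: 0.0646
gripper_force: 30.0
```

Request:
{"api": "apply_moves", "payload": {
  "targets": [
    {"travel": [0, 0, 0], "roll": 0, "jaw": 60}
  ]
}}

```text
clock: 42.2
tool_pos: [0.5442, -0.024, 0.1907]
orientation: [180.0, -0.0, 15.5]
force: [-0.2, -0.4, -1.1]
opening: 0.0648
gripper_force: 30.0
```

Request:
{"api": "apply_moves", "payload": {
  "targets": [
    {"travel": [0.2, -0.7, 0], "roll": 0, "jaw": 60},
    {"travel": [0, 0, 2], "roll": 0, "jaw": 60},
    {"travel": [0, 0, 2], "roll": 0, "jaw": 60},
    {"travel": [0, 0, 2], "roll": 0, "jaw": 60},
    {"travel": [0, 0, 2], "roll": 0, "jaw": 60},
    {"travel": [0, 0, 2], "roll": 0, "jaw": 60},
    {"travel": [0, 0, 0], "roll": 0, "jaw": 60},
    {"travel": [0, 0, 0], "roll": 0, "jaw": 60}
  ]
}}

```text
clock: 43.0
tool_pos: [0.5441, -0.0232, 0.1805]
orientation: [180.0, 0.0, 15.5]
force: [0.9, -0.3, -0.3]
opening: 0.0646
gripper_force: 30.0
```

Request:
{"api": "apply_moves", "payload": {
  "targets": [
    {"travel": [0, 0, 0], "roll": 0, "jaw": 60}
  ]
}}

```text
clock: 43.1
tool_pos: [0.5442, -0.0232, 0.1807]
orientation: [180.0, -0.0, 15.5]
force: [-0.5, 0.8, -0.6]
opening: 0.0644
gripper_force: 30.0
```

Request:
{"api": "apply_moves", "payload": {
  "targets": [
    {"travel": [0, 0, 0], "roll": 0, "jaw": 60}
  ]
}}

```text
clock: 43.2
tool_pos: [0.5441, -0.0232, 0.1807]
orientation: [180.0, -0.0, 15.5]
force: [-0.3, 1.0, -0.1]
opening: 0.065
gripper_force: 30.0
```

Request:
{"api": "apply_moves", "payload": {
  "targets": [
    {"travel": [0, 0, 2], "roll": 0, "jaw": 60},
    {"travel": [0, 0, 2], "roll": 0, "jaw": 60},
    {"travel": [0, 0, 2], "roll": 0, "jaw": 60},
    {"travel": [0, 0, 0], "roll": 0, "jaw": 60},
    {"travel": [0, 0, 0], "roll": 0, "jaw": 60}
  ]
}}

```text
clock: 43.7
tool_pos: [0.5441, -0.0232, 0.1745]
orientation: [180.0, 0.0, 15.5]
force: [-1.0, 0.7, -1.1]
opening: 0.0648
gripper_force: 30.0
```

Request:
{"api": "apply_moves", "payload": {
  "targets": [
    {"travel": [0, 0, 0], "roll": 0, "jaw": 60}
  ]
}}

```text
clock: 43.8
tool_pos: [0.5441, -0.0232, 0.1746]
orientation: [180.0, -0.0, 15.5]
force: [0.4, 0.3, -1.2]
opening: 0.0645
gripper_force: 30.0
```

Request:
{"api": "apply_moves", "payload": {
  "targets": [
    {"travel": [0, 0, 0], "roll": 0, "jaw": 60}
  ]
}}

```text
clock: 43.9
tool_pos: [0.5441, -0.0232, 0.1746]
orientation: [180.0, -0.0, 15.5]
force: [-0.6, -0.5, -1.4]
opening: 0.0645
gripper_force: 30.0
```

Request:
{"api": "apply_moves", "payload": {
  "targets": [
    {"travel": [0, 0, 5], "roll": 0, "jaw": 60},
    {"travel": [0, 0, 5], "roll": 0, "jaw": 60},
    {"travel": [0, 0, 5], "roll": 0, "jaw": 60},
    {"travel": [0, 0, 5], "roll": 0, "jaw": 60},
    {"travel": [0, 0, 2], "roll": 0, "jaw": 60},
    {"travel": [0, 0, 0], "roll": 0, "jaw": 60}
  ]
}}

```text
clock: 44.5
tool_pos: [0.5439, -0.0233, 0.1521]
orientation: [-180.0, 0.1, 15.5]
force: [-0.3, 0.2, -1.1]
opening: 0.0648
gripper_force: 30.0
```

Request:
{"api": "apply_moves", "payload": {
  "targets": [
    {"travel": [0, 0, 2], "roll": 0, "jaw": 60},
    {"travel": [0, 0, 2], "roll": 0, "jaw": 60},
    {"travel": [0, 0, 2], "roll": 0, "jaw": 60},
    {"travel": [0, 0, 2], "roll": 0, "jaw": 60},
    {"travel": [0, 0, 1], "roll": 0, "jaw": 60},
    {"travel": [0, 0, 0], "roll": 0, "jaw": 60},
    {"travel": [0, 0, 0], "roll": 0, "jaw": 60}
  ]
}}

```text
clock: 45.2
tool_pos: [0.5441, -0.0232, 0.1436]
orientation: [180.0, -0.0, 15.5]
force: [-0.4, 0.4, 0.1]
opening: 0.0649
gripper_force: 30.0
```

Request:
{"api": "apply_moves", "payload": {
  "targets": [
    {"travel": [0, 0, 0], "roll": 0, "jaw": 60}
  ]
}}

```text
clock: 45.3
tool_pos: [0.5441, -0.0232, 0.1437]
orientation: [180.0, -0.0, 15.5]
force: [-0.5, 0.0, 0.4]
opening: 0.0647
gripper_force: 30.0
```

Request:
{"api": "apply_moves", "payload": {
  "targets": [
    {"travel": [0, 0, 0], "roll": 0, "jaw": 60}
  ]
}}

```text
clock: 45.4
tool_pos: [0.5441, -0.0232, 0.1436]
orientation: [180.0, -0.0, 15.5]
force: [0.0, 0.3, -0.1]
opening: 0.0646
gripper_force: 30.0
```

Request:
{"api": "apply_moves", "payload": {
  "targets": [
    {"travel": [0, 0, 0], "roll": 0, "jaw": 87},
    {"travel": [0, 0, 0], "roll": 0, "jaw": 87},
    {"travel": [0, 0, 0], "roll": 0, "jaw": 87},
    {"travel": [0, 0, -15], "roll": 0, "jaw": 87},
    {"travel": [0, 0, -30], "roll": 0, "jaw": 87},
    {"travel": [0, 0, -40], "roll": 0, "jaw": 87},
    {"travel": [0, 0, -20], "roll": 0, "jaw": 87},
    {"travel": [0, 0, 0], "roll": 0, "jaw": 87},
    {"travel": [0, 0, 0], "roll": 0, "jaw": 87}
  ]
}}

```text
clock: 46.3
tool_pos: [0.544, -0.0232, 0.2487]
orientation: [-180.0, -0.0, 15.5]
force: [-0.3, -0.3, -0.5]
opening: 0.0872
gripper_force: 0.0
```

```bash
python3 -c "
from plant import ctrl
o=ctrl.get_obs();print(o['tool_pos'],o['force'],o['opening'],o['clock'])
print(ctrl.close_job())"
```

```text
[ 0.54395277 -0.02315233  0.24867   ] [-0.27817842 -0.33537826 -0.4638907 ] 0.08715895194807131 46.3
the job is handed in; nothing more can be done
None
```

I threaded three rings onto the rod, each lowered until it rested, and handed the job in at 46.3 s; I chose three because I estimated the pointer about 2 mm short of the mark with two, but neither was in camera view (mark's height felt by touch, pointer's judged from the pan arm in the images), and the cameras ran out before the third ring, so the final pointer level was not seen.

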